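Eject the cast test blocks and sort out the hollow ones

TASK

Lift the blue cover off the mould and set it down flat on the worktop clear of the mould, then press the red ejector lever in front of each pocket that holds a cast block, so that the block rises, and take it out. The blocks look alike, so feel the weight of each in the gripper: put the heavy, sound ones in the green tray and the light, hollow ones in the red tray. When all are sorted, with every lever lifted fully up again, lay the cover back flat and square on the mould, and leave the other things on the bench where they are.

Things in the scene. Friction and masses are not known exactly. Their poses are not given: they have to be found in the camera images.
- mould: Aluminium gang mould fixed to the worktop, 96 mm deep (x) by 282 mm wide (y) by 66 mm high. Origin: centre of its underside; x points away from the levers, y along the row of pockets, z up. Four square pockets (45 x 45 mm) in a row on its centre line at y = +99, +33, -33, -99 mm (pockets 1 to 4). In each a round ejector plate is the pocket's floor; at rest its top is 12 mm above the worktop, so a seated block's top lies 2 mm below the mould's top and cannot be gripped.
- cover: Flat blue plastic cover plate, 96 (x) x 278 (y) x 6 mm, 0.35 kg, loose; at the start it lies on the mould and hides the pockets. Origin: centre of its underside, y along its length.
- cover_handle (a point): Middle of the cover's steel bar handle, 38 mm above the plate's underside: a round bar 12 mm thick and 110 mm long along the cover's y, with 26 mm clear beneath it.
- green_tray: Open green plastic tray for the sound blocks, fixed, outside 230 (x) x 130 (y) x 30 mm high, walls and floor 5 mm. Origin: centre of its underside.
- red_tray: Open red plastic tray for the hollow blocks, fixed, same size and origin as the green one.
- lever_1 (a joint): Ejector lever of pocket 1 (rad): 0 = raised, block seated; 0.55 = pressed down to its stop, ejector plate and block raised 30 mm. The plate rises in proportion. The lever is stiff (about 5 to 10 N at the pad, either way) and stays where it is left; to raise it again, pinch its pad across its 18 mm width and lift.
- pad_1 (a point): Middle of the top face of lever 1's red thumb pad (28 mm out from the mould, 18 mm wide, 10 mm thick; 48 mm free between neighbouring pads), which stands out from the mould's front (its -x side) straight before pocket 1. The hinge lies 58 mm in front of the mould's centre line, 42 mm above the worktop; the pad is 70 mm out from the hinge, and sinks from about 69 to 31 mm above the worktop at full press.
- lever_2 (a joint): Ejector lever of pocket 2 (rad): 0 = raised, block seated; 0.55 = pressed down to its stop, ejector plate and block raised 30 mm. The plate rises in proportion. The lever is stiff (about 5 to 10 N at the pad, either way) and stays where it is left; to raise it again, pinch its pad across its 18 mm width and lift.
- pad_2 (a point): Middle of the top face of lever 2's red thumb pad (28 mm out from the mould, 18 mm wide, 10 mm thick; 48 mm free between neighbouring pads), which stands out from the mould's front (its -x side) straight before pocket 2. The hinge lies 58 mm in front of the mould's centre line, 42 mm above the worktop; the pad is 70 mm out from the hinge, and sinks from about 69 to 31 mm above the worktop at full press.
- lever_3 (a joint): Ejector lever of pocket 3 (rad): 0 = raised, block seated; 0.55 = pressed down to its stop, ejector plate and block raised 30 mm. The plate rises in proportion. The lever is stiff (about 5 to 10 N at the pad, either way) and stays where it is left; to raise it again, pinch its pad across its 18 mm width and lift.
- pad_3 (a point): Middle of the top face of lever 3's red thumb pad (28 mm out from the mould, 18 mm wide, 10 mm thick; 48 mm free between neighbouring pads), which stands out from the mould's front (its -x side) straight before pocket 3. The hinge lies 58 mm in front of the mould's centre line, 42 mm above the worktop; the pad is 70 mm out from the hinge, and sinks from about 69 to 31 mm above the worktop at full press.
- lever_4 (a joint): Ejector lever of pocket 4 (rad): 0 = raised, block seated; 0.55 = pressed down to its stop, ejector plate and block raised 30 mm. The plate rises in proportion. The lever is stiff (about 5 to 10 N at the pad, either way) and stays where it is left; to raise it again, pinch its pad across its 18 mm width and lift.
- pad_4 (a point): Middle of the top face of lever 4's red thumb pad (28 mm out from the mould, 18 mm wide, 10 mm thick; 48 mm free between neighbouring pads), which stands out from the mould's front (its -x side) straight before pocket 4. The hinge lies 58 mm in front of the mould's centre line, 42 mm above the worktop; the pad is 70 mm out from the hinge, and sinks from about 69 to 31 mm above the worktop at full press.
- block_a: Dark blue-grey cast test block, 42 x 42 mm, 52 mm tall (z). All look alike: a sound one weighs 340 to 460 g, a hollow one 100 to 140 g; which is which, and how many of each, changes from start to start. Three or all four of the blocks are present (a missing one is absent). Origin: centre of its underside.
- block_b: Dark blue-grey cast test block, 42 x 42 mm, 52 mm tall (z). All look alike: a sound one weighs 340 to 460 g, a hollow one 100 to 140 g; which is which, and how many of each, changes from start to start. Three or all four of the blocks are present (a missing one is absent). Origin: centre of its underside.
- block_c: Dark blue-grey cast test block, 42 x 42 mm, 52 mm tall (z). All look alike: a sound one weighs 340 to 460 g, a hollow one 100 to 140 g; which is which, and how many of each, changes from start to start. Three or all four of the blocks are present (a missing one is absent). Origin: centre of its underside.
- block_d: Dark blue-grey cast test block, 42 x 42 mm, 52 mm tall (z). All look alike: a sound one weighs 340 to 460 g, a hollow one 100 to 140 g; which is which, and how many of each, changes from start to start. Three or all four of the blocks are present (a missing one is absent). Origin: centre of its underside.
- tape_blue: Roll of blue masking tape, 108 mm across, 24 mm high, lying flat; a bystander. Origin: centre of its underside.
- gauge_green: Green plastic radius gauge, 52 x 52 x 9 mm, lying flat; a bystander. Origin: centre of its underside.
- gauge_yellow: Yellow plastic radius gauge, 52 x 52 x 9 mm, lying flat; a bystander. Origin: centre of its underside.
- measure: Yellow and black tape measure, 64 x 75 x 30 mm; a bystander. Origin: centre of its underside.

How it is judged:
By the outcome, as a careful person would: the job done as asked, in the order asked, and still so for the second after the job is handed in, with the robot touching nothing.
Of block_a, block_b, block_c, block_d only 3 to 4 are there at a start; the rules pass over those that are not, and their reading is None.
At some moment in a run one of cover may be knocked a few centimetres aside while the robot is not near it.
Once in a run the grip may slacken for a moment while it holds something.
It also fails if it takes over 210 s, if anything falls off the work surface, if the arm or the gripper's body presses on something with over 40 N, if the wrist force passes 120 N, or if a joint passes its speed limit or range.

ROBOT

A 6-joint arm with a two-finger parallel gripper is mounted at the origin on a cart in front of the work surface, level with it; the furniture and walls round the work are solid. World frame = base frame: x ahead of the robot, y to its left, z up, the work surface at z = 0. Lengths are in m, angles in degrees, forces in N, time in s.
With the tool pointing down it reaches from about 0.375 to 0.9 m from the base axis. Payload 3.1 kg.
Tool frame: the origin (TCP) lies between the finger pads; the fingertips stand 22 mm ahead of it and the grasp point (between the pads) lies 3 mm ahead of it; z points along the fingers, y is the line along which they close (so a half turn about z gives the same grasp; the last joint's range is limited). The gripper opens to 87 mm and grips with 3 to 60 N. Pads are 19 mm wide; open, the fingers measure 117 mm over their backs; the gripper's body (75 mm by 190 mm) begins 51 mm behind the grasp point.
Start: joints at [58.012, 30.224, 82.088, -0, 67.689, -10.227], TCP at [0.232, 0.58, 0.245] pointing down, gripper open.
Joint ranges: [-176.69, 176.69], [-43.24, 126.21], [12.49, 139.97], [-82, 262], [0, 151.66], [-163.58, 163.58]. Speed limits (degrees/s): [159.86, 159.86, 180, 180, 180, 180].

INTERFACE

Orientations are given as a 3x3 rotation matrix whose columns are the frame's x, y, z axes.
In Python, from rig import bot, capture, search_frame, outline_of, spot_point gives the robot as it stands.
- The arm moves only by the tool jog_arm, never from a script. Its argument "rows" is text: rows parted by semicolons, each of 7 numbers parted by spaces: the opening, from 0 (shut) to 1 (fully open), then the shift along the tool's x, y, z as a fraction of full scale, then the turn, a rotation vector about the tool's x, y, z as a fraction of full scale. A call has 1 to 20 rows; each row is the pose to reach, as a shift and turn from the pose commanded when the call began, along the tool's axes at that moment; what a row does not reach only later rows make up. Full scale, the value 1, is 0.5 m for a shift and pi/4 rad for a turn. A row lasts 1/12 s, in which the tool goes at most 41.7 mm and 7.16 degrees, less where a joint would pass 70% of its speed; a pose out of reach is approached as far as the arm can. A call with a number of a shift or a turn outside -1 to 1 is refused whole. A call with a gripper value outside its range is refused whole. The fingers move at their own pace and stop on an object; the grip force is fixed at half the most. Time passes only in rows, so rows that repeat a pose let the fingers close. It gives the time, the measured TCP pose, the force, the opening and the grip force at its end, in the units of the state.
- bot.read_state(): the state, without advancing time (a new reading comes with each control period).
- capture(name): name is "side" or "top" or "wrist"; returns a dict with "pixels" (384x512x3 uint8, red, green, blue), "fx", "fy", "cx", "cy" (pixels), "R" (3x3) and "t" (3): a world point X has camera coordinates R X + t; the wrist camera has in their place "mount" (4x4, takes a point from camera to tool coordinates, whose origin is the TCP and whose axes are the flange's). Camera axes: x right, y down, z forward; pixel columns grow to the right and rows downward; lengths in m; the calibration is good to about 2 mm. A picture is of the moment at which its call begins: read the wrist's pose just before it. There is no depth.
- bot.hand_in(): hands the job in; it is judged then, once.
Trained networks look in a picture, given as the dict that the camera call returned (one of the last four; its "shot" number tells which), for a name from the list of things; names that differ only in an ending like _2 or _b are one class to them, and where a whole thing is asked for, a point or a joint stands for the part that bears it (a point fixed in the world has none). Each returns a list of dicts, best first, with "conf" (0 to 1); they miss things now and then, are a little off and sometimes report something else, mostly with a low value. They report only what shows in the picture. A call takes as long as a camera call.
- search_frame(label, picture): "point" ([x, y, z] in m, in world coordinates, good to about 4 mm: the middle of the surface that is visible of it).
- outline_of(label, picture): "region" (384x512 bool, what is visible of it).
- spot_point(label, picture): "point" ([x, y, z] in m, in world coordinates, good to about 4 mm: a listed point, or the origin of a listed thing).
The state is a dict: "time_s": time; "joint_positions": joint angles; "qvel": joint speeds; "tau": joint torques, N m; "position": TCP position; "tcp_rot": TCP orientation; "force": force on the tool from outside, world axes, zero at the start; "moment": the same for the moment, N m; "opening": opening from 0.0 (shut) to 1.0 (fully open); "grasp_force": force on a finger pad.
Only numpy, scipy, OpenCV 4.12 (cv2) and the standard library are available. Lean on these libraries where they do the work, as an engineer would, in place of code of your own. Each camera call takes 0.05 s, during which the arm holds its last target. There are 200 camera calls.

## Working session

There is one attempt and no reset: what is moved stays moved. The work goes in short steps, Python scripts to look and compute and a tool call to move; the robot and the scene stay as the last step left them, time stands still between calls to the robot, and variables do not carry over. Pictures are saved under pics/ and viewed, at most 14 in all, crops included, and the job is handed in when it is done.

Besides the shell and the picture viewer there is one more tool, called after "Call:" by a JSON object that holds its "api" and its "payload", one argument or row to a line. jog_arm: Moves the arm, as the interface text tells. Its arguments: {"type":"object","properties":{"rows":{"type":"string"}},"required":["rows"]}

```bash
ls; mkdir -p pics; cat > h.py <<'E'
import numpy as np, cv2
from rig import bot, capture, search_frame, outline_of, spot_point
np.set_printoptions(precision=4,suppress=True)
def save(p,n): cv2.imwrite('pics/'+n+'.png',cv2.cvtColor(p['pixels'],cv2.COLOR_RGB2BGR))
def st():
    s=bot.read_state(); print('t',s['time_s'],'pos',np.array(s['position']),'F',np.array(s['force']),'op',s['opening'],'g',s['grasp_force']); print(np.array(s['tcp_rot'])); return s
E
python3 - <<'E'
from h import *
s=st()
a=capture('top');b=capture('side')
save(a,'top0');save(b,'side0')
for n,p in (('top',a),('side',b)):
  for l in ['mould','cover','cover_handle','green_tray','red_tray','pad_1','tape_blue','gauge_green','gauge_yellow','measure']:
    print(n,l,[(np.round(d['point'],3).tolist(),round(d['conf'],2)) for d in spot_point(l,p)][:4])
E
```

```text
pics
t 0.0 pos [0.2313 0.5799 0.2436] F [ 0.018  -0.0432  0.6336] op 0.996765142084798 g 0.0
[[-0.9287  0.3707 -0.0011]
 [ 0.3707  0.9287 -0.0018]
 [ 0.0003 -0.0021 -1.    ]]
top mould [([0.558, -0.031, 0.001], 0.66)]
top cover [([0.429, 0.058, 0.067], 0.71), ([0.568, -0.032, 0.064], 0.61)]
top cover_handle [([0.561, -0.029, 0.103], 0.87)]
top green_tray [([0.52, 0.367, 0.001], 0.84), ([0.719, -0.336, -0.005], 0.41)]
top red_tray [([0.516, -0.378, -0.002], 0.96)]
top pad_1 [([0.434, -0.009, 0.064], 0.67), ([0.427, 0.059, 0.067], 0.56), ([0.434, -0.075, 0.07], 0.55), ([0.445, -0.134, 0.064], 0.48)]
top tape_blue [([0.723, -0.335, -0.002], 0.8)]
top gauge_green [([0.362, 0.206, -0.0], 0.59), ([0.561, -0.032, 0.106], 0.45)]
top gauge_yellow [([0.378, -0.198, 0.0], 0.76)]
top measure [([0.596, 0.521, 0.0], 0.69), ([0.72, -0.337, 0.002], 0.32), ([0.557, -0.028, -0.003], 0.25)]
side mould [([0.561, -0.034, 0.0], 0.62)]
side cover [([0.57, -0.031, 0.071], 0.61)]
side cover_handle [([0.561, -0.032, 0.104], 0.76)]
side green_tray [([0.522, 0.362, 0.001], 0.96)]
side red_tray [([0.521, -0.373, -0.0], 0.89)]
side pad_1 [([0.43, 0.058, 0.068], 0.59)]
side tape_blue [([0.723, -0.333, 0.001], 0.85)]
side gauge_green [([0.364, 0.209, 0.0], 0.66)]
side gauge_yellow []
side measure [([0.595, 0.524, -0.0], 0.98)]
```

View pics/top0.png

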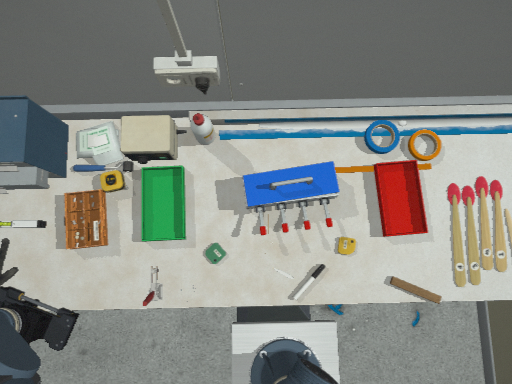

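View pics/side0.png

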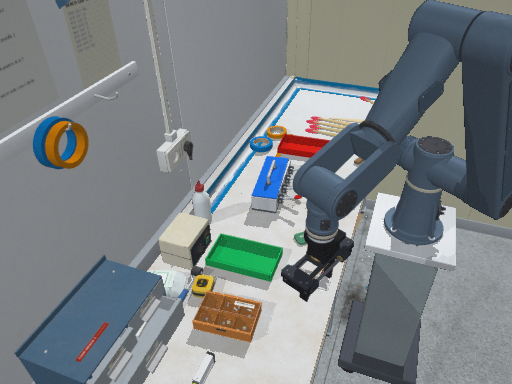

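The top view shows the blue cover on the mould at about (290,185), turned a few degrees. The green tray is at (163,204), the red tray at (400,198), and a bottle stands near (203,128). The gap between the green tray and the mould, x px 186–244, is free for the cover.

```bash
cat >> h.py <<'E'
def unproj(p,uv,z):
    uv=np.atleast_2d(np.asarray(uv,float)); R=np.array(p['R']);t=np.array(p['t'])
    d=np.c_[(uv[:,0]-p['cx'])/p['fx'],(uv[:,1]-p['cy'])/p['fy'],np.ones(len(uv))]@R
    c=-R.T@t; return c+d*((z-c[2])/d[:,2])[:,None]
def rect(p,label,z,k=0):
    m=outline_of(label,p)[k]['region'].astype(np.uint8)
    c=max(cv2.findContours(m,0,1)[0],key=cv2.contourArea)[:,0,:]
    P=unproj(p,c,z)[:,:2]; return cv2.minAreaRect((P*1000).astype(np.float32))
def go(x,y,z,ang=None):
    """shift/turn (units of the move) from the measured pose to TCP xyz, tool down, tool-y at angle ang deg"""
    s=bot.read_state();R=np.array(s['tcp_rot']);d=R.T@(np.array([x,y,z])-s['position'])/0.5
    r=np.zeros(3)
    if ang is not None:
        a=np.radians(ang);Y=np.array([np.cos(a),np.sin(a),0]);Z=np.array([0,0,-1.]);T=np.c_[np.cross(Y,Z),Y,Z]
        r=cv2.Rodrigues(R.T@T)[0][:,0]/(np.pi/4)
    print('go',d.round(4),r.round(4))
def turn(a0,a1):
    pass
E
python3 - <<'E'
from h import *
a=capture('top');b=capture('side')
for n,p in (('top',a),('side',b)):
  for l,z in (('cover',.072),('cover_handle',.106),('green_tray',.03),('red_tray',.03),('mould',.066)):
    try: print(n,l,rect(p,l,z))
    except Exception as e: print(n,l,e)
  print(n,[(np.round(d['point'],3).tolist(),round(d['conf'],2)) for d in spot_point('pad_1',p)], [(np.round(d['point'],3).tolist(),round(d['conf'],2)) for d in spot_point('cover_handle',p)])
print(unproj(a,[[204,136],[190,110],[244,177],[335,162]],0))
print(unproj(a,[[273,186],[312,180]],.104))
go(.45,.15,.25,7)
E
```

```text
top cover ((562.1950073242188, -30.201934814453125), (97.9847183227539, 278.5361022949219), 7.909469127655029)
top cover_handle ((556.9191284179688, -26.03436279296875), (97.66275024414062, 274.9843444824219), 7.68933629989624)
top green_tray ((519.5516967773438, 361.6492004394531), (230.64161682128906, 131.97213745117188), 1.3427506685256958)
top red_tray ((519.0610961914062, -369.5767517089844), (236.28819274902344, 144.2147216796875), 3.1159605979919434)
top mould ((469.5218811035156, -37.269012451171875), (97.11939239501953, 273.2640075683594), 6.602452278137207)
top [([0.433, -0.012, 0.065], 0.65), ([0.435, -0.071, 0.068], 0.65), ([0.448, -0.137, 0.071], 0.5), ([0.428, 0.058, 0.069], 0.48), ([0.554, -0.028, -0.003], 0.35)] [([0.565, -0.03, 0.106], 0.78), ([0.52, 0.368, 0.002], 0.7)]
side cover ((561.1210327148438, -23.813934326171875), (102.8283920288086, 289.1720886230469), 8.037842750549316)
side cover_handle ((546.534423828125, 17.19776153564453), (90.49210357666016, 266.9613342285156), 7.940881252288818)
side green_tray ((513.9530029296875, 377.49609375), (236.42530822753906, 151.97132873535156), 1.9058302640914917)
side red_tray ((523.0635375976562, -351.1248779296875), (211.71975708007812, 173.66806030273438), 3.6598761081695557)
side mould ((504.7998352050781, 21.402694702148438), (328.1575927734375, 115.66606140136719), 78.19121551513672)
side [([0.426, 0.058, 0.067], 0.46), ([0.596, 0.523, 0.0], 0.21)] [([0.561, -0.029, 0.106], 0.86)]
[[ 0.7384  0.24    0.    ]
 [ 0.8282  0.2859  0.    ]
 [ 0.5995  0.1122  0.    ]
 [ 0.6419 -0.1816  0.    ]]
[[ 0.5502  0.0257  0.104 ]
 [ 0.5653 -0.0885  0.104 ]]
go [-0.7247 -0.6377 -0.0109] [0.     0.     1.3609]
```

Call:
{"api": "jog_arm", "payload": {
  "rows": "1 -0.96 -0.80 0 0 0 1;1 -0.96 -0.80 0 0 0 1;1 -0.96 -0.80 0 0 0 1;1 -0.96 -0.80 0 0 0 1;1 -0.96 -0.80 0 0 0 1;1 -0.96 -0.80 0 0 0 1;1 -0.96 -0.80 0 0 0 1;1 -0.96 -0.80 0 0 0 1;1 -0.96 -0.80 0 0 0 1;1 -0.96 -0.80 0 0 0 1;1 -0.96 -0.80 0 0 0 1;1 -0.96 -0.80 0 0 0 1;1 -0.96 -0.80 0 0 0 1;1 -0.96 -0.80 0 0 0 1;1 -0.96 -0.80 0 0 0 1;1 -0.96 -0.80 0 0 0 1;1 -0.96 -0.80 0 0 0 1;1 -0.96 -0.80 0 0 0 1"
}}

```text
time_s: 3.4
position: [0.5286, 0.031, 0.2443]
tcp_rot: [[-0.394, 0.919, -0.001], [0.919, 0.394, 0.001], [0.001, -0.001, -1.0]]
force: [-0.3, -0.3, 0.0]
opening: 1.002
grasp_force: 0.0
```

```bash
python3 - <<'E'
from h import *
s=st(); go(.562,-.030,.18,7.9)
p=capture('wrist');save(p,'w0');print(p['mount'])
for l in ('cover_handle','cover'): print(l,[(np.round(d['point'],4).tolist(),round(d['conf'],2)) for d in spot_point(l,p)])
E
```

```text
t 3.4 pos [0.5286 0.031  0.2443] F [-0.3226 -0.3157  0.0418] op 1.002020368595238 g 0.0
[[-0.3936  0.9193 -0.0012]
 [ 0.9193  0.3936  0.0006]
 [ 0.001  -0.0009 -1.    ]]
go [-0.1386  0.0134  0.1285] [-0.0013 -0.0012  0.3396]
[[-0.0001 -0.9534 -0.3017  0.0824]
 [ 1.      0.0001 -0.0008  0.0007]
 [ 0.0008 -0.3017  0.9534 -0.1405]
 [ 0.      0.      0.      1.    ]]
cover_handle [([0.5681, -0.0268, 0.1076], 0.71)]
cover [([0.5659, -0.0291, 0.0681], 0.71)]
```

Call:
{"api": "jog_arm", "payload": {
  "rows": "1 -0.137 0.016 0.12 0 0 0.34;1 -0.137 0.016 0.12 0 0 0.34;1 -0.137 0.016 0.12 0 0 0.34;1 -0.137 0.016 0.12 0 0 0.34;1 -0.137 0.016 0.12 0 0 0.34;1 -0.137 0.016 0.12 0 0 0.34;1 -0.137 0.016 0.2 0 0 0.34;1 -0.137 0.016 0.274 0 0 0.34;1 -0.137 0.016 0.274 0 0 0.34;1 -0.137 0.016 0.274 0 0 0.34"
}}

```text
time_s: 4.38
position: [0.562, -0.0273, 0.1071]
tcp_rot: [[-0.14, 0.99, -0.004], [0.99, 0.14, 0.001], [0.002, -0.004, -1.0]]
force: [-0.3, -0.1, 0.0]
opening: 0.999
grasp_force: 0.0
```

```bash
python3 - <<'E'
from h import *
s=st(); p=capture('wrist');save(p,'w1')
E
```

```text
t 4.3833 pos [ 0.562  -0.0273  0.1071] F [-0.286  -0.1407  0.008 ] op 0.9985389270963649 g 0.0
[[-0.1401  0.9901 -0.004 ]
 [ 0.9901  0.1401  0.0012]
 [ 0.0017 -0.0038 -1.    ]]
```

View pics/w1.png

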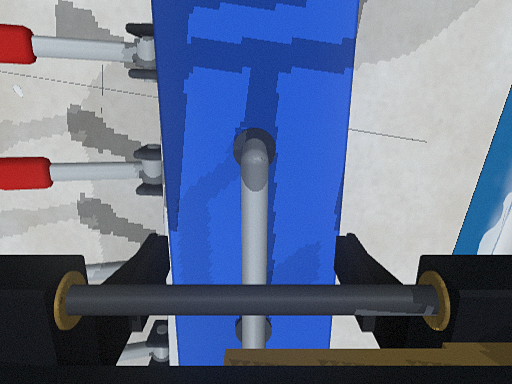

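Call:
{"api": "jog_arm", "payload": {
  "rows": "0 0 0 0 0 0 0;0 0 0 0 0 0 0;0 0 0 0 0 0 0;0 0 0 0 0 0 0;0 0 0 0 0 0 0;0 0 0 0 0 0 0;0 0 0 0 0 0 0;0 0 0 0 0 0 0;0 0 0 0 0 0 0;0 0 0 0 0 0 0;0 0 0 -0.02 0 0 0;0 0 0 -0.04 0 0 0;0 0 0 -0.07 0 0 0;0 0 0 -0.1 0 0 0;0 0 0 -0.14 0 0 0;0 0 0 -0.18 0 0 0;0 0 0 -0.2 0 0 0;0 0 0 -0.2 0 0 0"
}}

```text
time_s: 5.93
position: [0.5654, -0.0292, 0.2109]
tcp_rot: [[-0.138, 0.99, 0.007], [0.99, 0.138, -0.002], [-0.003, 0.006, -1.0]]
force: [0.3, -0.9, -0.2]
opening: 0.006
grasp_force: 0.0
```

```bash
python3 - <<'E'
from h import *
s=st(); p=capture('wrist');save(p,'w2'); go(.55,.205,.207,53); go(.55,.205,.207)
E
```

```text
t 5.9333 pos [ 0.5654 -0.0292  0.2109] F [ 0.2612 -0.9099 -0.2058] op 0.005557562434859714 g 0.0
[[-0.1382  0.9904  0.0067]
 [ 0.9904  0.1383 -0.0017]
 [-0.0026  0.0064 -1.    ]]
go [0.4674 0.0362 0.0039] [ 0.0035  0.0034 -1.0012]
go [0.4674 0.0362 0.0039] [0. 0. 0.]
```

View pics/w2.png

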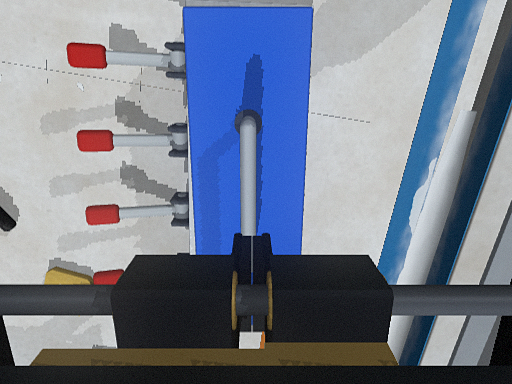

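Call:
{"api": "jog_arm", "payload": {
  "rows": "1 0 0 0 0 0 0;1 0 0 0 0 0 0;1 0 0 0 0 0 0;1 0 0 0 0 0 0;1 0 0 0 0 0 0;1 0 0 0 0 0 0;1 0 0 0 0 0 0;1 0 0 0 0 0 0;1 0 0 0 0 0 0;1 0 0 0 0 0 0;1 0 -0.004 0.08 0 0 0;1 0 -0.004 0.14 0 0 0;1 0 -0.004 0.19 0 0 0;1 0 -0.004 0.214 0 0 0;1 0 -0.004 0.214 0 0 0;0 0 -0.004 0.214 0 0 0;0 0 -0.004 0.214 0 0 0;0 0 -0.004 0.214 0 0 0;0 0 -0.004 0.214 0 0 0;0 0 -0.004 0.214 0 0 0"
}}

```text
time_s: 7.65
position: [0.5622, -0.0292, 0.1016]
tcp_rot: [[-0.138, 0.99, 0.002], [0.99, 0.138, -0.001], [-0.001, 0.002, -1.0]]
force: [0.6, 0.7, 0.5]
opening: 0.705
grasp_force: 0.0
```

Call:
{"api": "jog_arm", "payload": {
  "rows": "0 0 0 0 0 0 0;0 0 0 0 0 0 0;0 0 0 0 0 0 0;0 0 0 0 0 0 0;0 0 0 0 0 0 0;0 0 0 0 0 0 0"
}}

```text
time_s: 8.15
position: [0.5615, -0.029, 0.1005]
tcp_rot: [[-0.138, 0.99, -0.0], [0.99, 0.138, 0.0], [0.0, -0.0, -1.0]]
force: [0.5, -0.4, 0.3]
opening: 0.247
grasp_force: 0.0
```

```bash
python3 - <<'E'
from h import *
s=st()
E
```

```text
t 8.15 pos [ 0.5615 -0.029   0.1005] F [ 0.4508 -0.3726  0.2559] op 0.24686124682689423 g 0.0
[[-0.1381  0.9904 -0.0002]
 [ 0.9904  0.1381  0.    ]
 [ 0.0001 -0.0002 -1.    ]]
```

Call:
{"api": "jog_arm", "payload": {
  "rows": "0 0 0 0 0 0 0;0 0 0 0 0 0 0;0 0 0 0 0 0 0;0 0 0 0 0 0 0;0 0 0 0 0 0 0;0 0 0 0 0 0 0"
}}

```text
time_s: 8.65
position: [0.5618, -0.0291, 0.1005]
tcp_rot: [[-0.138, 0.99, 0.001], [0.99, 0.138, -0.0], [-0.0, 0.0, -1.0]]
force: [1.4, -0.5, -1.5]
opening: 0.119
grasp_force: 29.8
```

Call:
{"api": "jog_arm", "payload": {
  "rows": "0 0 0 -0.02 0 0 0;0 0 0 -0.04 0 0 0;0 0 0 -0.07 0 0 0;0 0 0 -0.1 0 0 0;0 0 0 -0.14 0 0 0;0 0 0 -0.18 0 0 0;0 0 0 -0.2 0 0 0;0 0 0 -0.2 0 0 0;0 0 0 -0.2 0 0 0"
}}

```text
time_s: 9.4
position: [0.5614, -0.029, 0.201]
tcp_rot: [[-0.138, 0.99, 0.001], [0.99, 0.138, -0.0], [-0.0, 0.001, -1.0]]
force: [-0.3, 0.1, -4.6]
opening: 0.118
grasp_force: 30.0
```

```bash
python3 - <<'E'
from h import *
s=st();  go(.55,.205,.207,53)
E
```

```text
t 9.4 pos [ 0.5614 -0.029   0.201 ] F [-0.2879  0.0825 -4.5919] op 0.11767732865899826 g 29.982471764087677
[[-0.1382  0.9904  0.0007]
 [ 0.9904  0.1382 -0.0003]
 [-0.0004  0.0007 -1.    ]]
go [ 0.4667  0.0422 -0.0121] [ 0.0006  0.0008 -1.0013]
```

Call:
{"api": "jog_arm", "payload": {
  "rows": "0 0.02 0 0 0 0 -0.04;0 0.05 0 0 0 0 -0.12;0 0.09 0.01 0 0 0 -0.2;0 0.14 0.01 0 0 0 -0.3;0 0.19 0.02 0 0 0 -0.4;0 0.24 0.02 0 0 0 -0.5;0 0.29 0.03 0 0 0 -0.6;0 0.34 0.03 0 0 0 -0.7;0 0.38 0.04 0 0 0 -0.8;0 0.42 0.04 0 0 0 -0.9;0 0.45 0.04 0 0 0 -0.96;0 0.467 0.042 0 0 0 -1;0 0.467 0.042 0 0 0 -1"
}}

```text
time_s: 10.48
position: [0.5487, 0.2071, 0.1991]
tcp_rot: [[-0.8, 0.6, -0.003], [0.6, 0.8, 0.0], [0.003, -0.002, -1.0]]
force: [0.1, 0.6, -3.7]
opening: 0.117
grasp_force: 30.0
```

Call:
{"api": "jog_arm", "payload": {
  "rows": "0 0 0 0 0 0 -0.05;0 0 0 0 0 0 -0.14;0 0 0 0 0 0 -0.24;0 0 0 0 0 0 -0.34;0 0 0 0 0 0 -0.44;0 0 0 0 0 0 -0.54;0 0 0 0 0 0 -0.64;0 0 0 0 0 0 -0.74;0 0 0 0 0 0 -0.8;0 0 0 0 0 0 -0.82;0 0 0 0 0 0 -0.82;0 0 0 0 0 0 -0.82"
}}

```text
time_s: 11.48
position: [0.55, 0.2045, 0.2002]
tcp_rot: [[-1.0, 0.005, -0.001], [0.005, 1.0, -0.0], [0.001, -0.0, -1.0]]
force: [0.3, 0.1, -3.4]
opening: 0.117
grasp_force: 30.0
```

```bash
python3 - <<'E'
from h import *
s=st();  go(.55,.205,.05,90)
p=capture('top');save(p,'top1')
E
```

```text
t 11.4833 pos [0.55   0.2045 0.2002] F [ 0.2584  0.1204 -3.3998] op 0.117243145979393 g 29.97879981994629
[[-1.      0.0046 -0.0008]
 [ 0.0046  1.     -0.0004]
 [ 0.0008 -0.0004 -1.    ]]
go [-0.0002  0.001   0.3003] [-0.0005 -0.001  -0.0058]
```

View pics/top1.png

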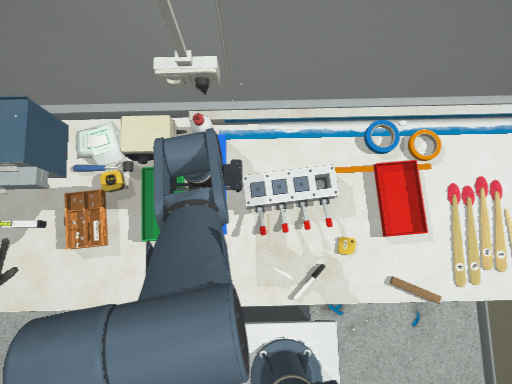

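Call:
{"api": "jog_arm", "payload": {
  "rows": "0 0 0.001 0.05 0 0 0;0 0 0.001 0.12 0 0 0;0 0 0.001 0.19 0 0 0;0 0 0.001 0.25 0 0 0;0 0 0.001 0.29 0 0 0;0 0 0.001 0.31 0 0 0;0 0 0.001 0.318 0 0 0;0 0 0.001 0.324 0 0 0;0 0 0.001 0.328 0 0 0;0 0 0.001 0.331 0 0 0;0 0 0.001 0.332 0 0 0;0 0 0.001 0.332 0 0 0"
}}

```text
time_s: 12.53
position: [0.5507, 0.2057, 0.0355]
tcp_rot: [[-1.0, 0.003, 0.002], [0.003, 1.0, 0.0], [-0.002, 0.0, -1.0]]
force: [-0.4, 0.3, -3.8]
opening: 0.119
grasp_force: 30.0
```

Call:
{"api": "jog_arm", "payload": {
  "rows": "0.5 0 0 0 0 0 0;0.5 0 0 0 0 0 0;0.5 0 0 0 0 0 0;0.5 0 0 0 0 0 0;0.5 0 0 0 0 0 0;0.5 0 0 0 0 0 0;0.5 0 0 0 0 0 0;0.4 0 0 -0.04 0 0 0;0.3 0 0 -0.1 0 0 0;0.2 0 0 -0.18 0 0 0;0 0 0 -0.25 0 0 0;0 0 0 -0.25 0 0 0;0 0 0 -0.25 0 0 0"
}}

```text
time_s: 13.62
position: [0.5517, 0.2059, 0.1621]
tcp_rot: [[-1.0, 0.003, 0.006], [0.003, 1.0, 0.001], [-0.006, 0.001, -1.0]]
force: [-0.1, -0.7, -0.5]
opening: 0.136
grasp_force: 0.0
```

```bash
python3 - <<'E'
from h import *
s=st()
p=capture('wrist')
for l in ('cover','cover_handle','mould','pad_1'): print(l,[(np.round(d['point'],4).tolist(),round(d['conf'],2)) for d in spot_point(l,p)])
p=capture('top');save(p,'top2')
for l in ('cover','cover_handle','mould','pad_1','block_a'): print(l,[(np.round(d['point'],4).tolist(),round(d['conf'],2)) for d in spot_point(l,p)])
print(rect(p,'mould',.066))
q=p['pixels'][140:260,220:370]; cv2.imwrite('pics/crop2.png',cv2.resize(q[:,:,::-1],None,fx=5,fy=5,interpolation=cv2.INTER_CUBIC))
go(.43,.06,.15,97.9)
E
```

```text
t 13.6167 pos [0.5517 0.2059 0.1621] F [-0.0618 -0.7181 -0.5005] op 0.13592840418528146 g 0.0
[[-1.      0.0027  0.0057]
 [ 0.0027  1.      0.0009]
 [-0.0057  0.001  -1.    ]]
cover [([0.5549, 0.2096, 0.0031], 0.69)]
cover_handle [([0.5588, 0.204, 0.0412], 0.62)]
mould [([0.5557, 0.2065, 0.0432], 0.41)]
pad_1 [([0.4311, 0.0572, 0.0649], 0.92), ([0.5435, 0.0652, 0.0113], 0.49)]
cover [([0.5509, 0.2078, -0.0017], 0.78)]
cover_handle [([0.5584, -0.0599, 0.0119], 0.56)]
mould [([0.5559, -0.0295, -0.0037], 0.7), ([0.5953, 0.5205, -0.0028], 0.58)]
pad_1 [([0.4272, 0.0575, 0.0686], 0.59), ([0.4364, -0.074, 0.0692], 0.58), ([0.4345, -0.0091, 0.0666], 0.54), ([0.4478, -0.1384, 0.067], 0.53)]
block_a [([0.5594, -0.0572, 0.011], 0.7), ([0.5594, 0.0039, 0.0134], 0.64), ([0.5478, 0.0744, 0.0108], 0.54), ([0.427, 0.0592, 0.0692], 0.34)]Traceback (most recent call last):
  File "<stdin>", line 7, in <module>
  File "h.py", line 12, in rect
    m=outline_of(label,p)[k]['region'].astype(np.uint8)
      ~~~~~~~~~~~~~~~~~~~^^^
IndexError: list index out of range
```

```bash
python3 - <<'E'
from h import *
p=capture('top')
q=p['pixels'][140:260,220:370]; cv2.imwrite('pics/crop2.png',cv2.resize(q[:,:,::-1],None,fx=5,fy=5,interpolation=cv2.INTER_CUBIC))
P=np.array([[.4272,.0575],[.4345,-.0091],[.4364,-.074],[.4478,-.1384]])
B=np.array([[.5478,.0744],[.5594,.0039],[.5594,-.0572]])
for Q in (P,B): print(np.degrees(np.arctan(-np.polyfit(Q[:,1],Q[:,0],1)[0])),Q.mean(0))
print(P-[[.4272,.0575]])
# pockets: dark bluish blocks
hsv=cv2.cvtColor(p['pixels'],cv2.COLOR_RGB2HSV)
g=p['pixels'].astype(int)
m=((g[:,:,0]<120)&(g[:,:,2]>g[:,:,0]+8)).astype(np.uint8); 
n,_,S,C=cv2.connectedComponentsWithStats(m[160:215,240:345])
for i in range(1,n):
  if S[i,4]>60: print(S[i],C[i]+[240,160],unproj(p,C[i]+[240,160],.064))
go(.43,.06,.15,97.9)
E
```

```text
5.570994593315839 [ 0.4365 -0.041 ]
5.147958807800558 [0.5555 0.007 ]
[[ 0.      0.    ]
 [ 0.0073 -0.0666]
 [ 0.0092 -0.1315]
 [ 0.0206 -0.1959]]
[ 53  17  16  15 183] [300.6721 184.0601] [[ 0.5611 -0.0601  0.064 ]]
[ 32  19  15  16 179] [279.0447 186.3743] [[0.5555 0.0054 0.064 ]]
[ 10  22  15  16 172] [257.2151 189.186 ] [[0.5484 0.0714 0.064 ]]
go [ 0.2393 -0.2919  0.0187] [-0.0001 -0.0005 -0.1791]
```

View pics/crop2.png

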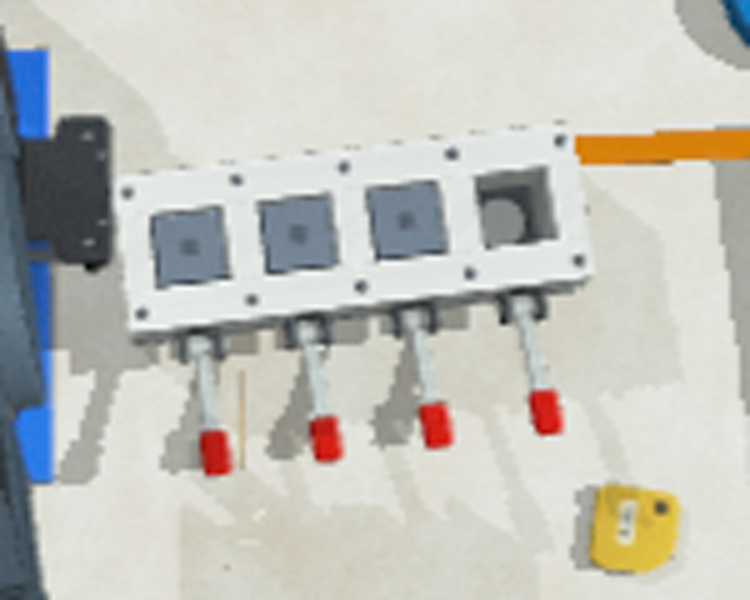

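Pockets 1–3 hold blocks, seen at crop (190,247), (298,234) and (406,219). Pocket 4, at (512,210), shows only its round plate, so lever 4 stays untouched.

Call:
{"api": "jog_arm", "payload": {
  "rows": "0 0.08 -0.08 0 0 0 -0.128;0 0.16 -0.17 0 0 0 -0.128;0 0.256 -0.295 0.05 0 0 -0.128;0 0.256 -0.295 0.1 0 0 -0.128;0 0.256 -0.295 0.1 0 0 -0.128;0 0.256 -0.295 0.1 0 0 -0.128;0 0.256 -0.295 0.1 0 0 -0.128;0 0.256 -0.295 0.1 0 0 -0.128;0 0.256 -0.295 0.1 0 0 -0.128;0 0.256 -0.295 0.1 0 0 -0.128"
}}

```text
time_s: 15.1
position: [0.4235, 0.059, 0.1101]
tcp_rot: [[-0.995, -0.099, 0.003], [-0.099, 0.995, -0.0], [-0.003, -0.001, -1.0]]
force: [-0.5, 0.0, -0.0]
opening: 0.007
grasp_force: 0.0
```

```bash
python3 - <<'E'
from h import *
s=st(); go(.4236,.0588,.051,95.6)
p=capture('wrist');save(p,'w3')
for l in ('mould','pad_1','block_a'): print(l,[(np.round(d['point'],4).tolist(),round(d['conf'],2)) for d in spot_point(l,p)])
E
```

```text
t 15.1 pos [0.4235 0.059  0.1101] F [-0.5319  0.0174 -0.0224] op 0.007347039154009658 g 0.0
[[-0.9951 -0.0991  0.0031]
 [-0.0991  0.9951 -0.0003]
 [-0.0031 -0.0006 -1.    ]]
go [ 0.0002 -0.0004  0.1183] [-0.0008  0.0039  0.0019]
mould []
pad_1 [([0.436, -0.0087, 0.0679], 0.88), ([0.4414, -0.0757, 0.0653], 0.79), ([0.4282, 0.0559, 0.0656], 0.72)]
block_a []
```

View pics/w3.png

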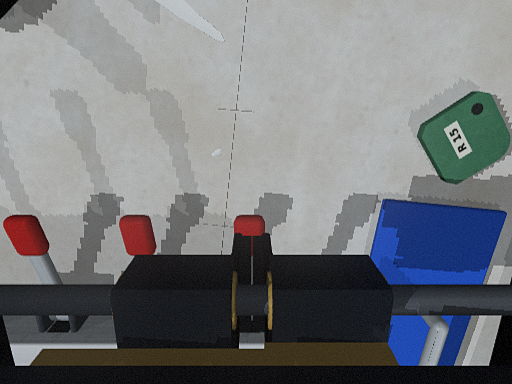

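The fingertips are centred over pad 1, at about (250,225).

Call:
{"api": "jog_arm", "payload": {
  "rows": "0 0 0 0.03 0 0 0;0 0 0 0.042 0 0 0;0 0 0 0.054 0 0 0;0 0 0 0.066 0 0 0;0 0 0 0.078 0 0 0;0 0 0 0.09 0 0 0;0 0 0 0.1 0 0 0;0 0 0 0.11 0 0 0;0 0 0 0.12 0 0 0;0 0 0 0.124 0 0 0;0 0 0 0.124 0 0 0;0 0 0 0.124 0 0 0"
}}

```text
time_s: 16.3
position: [0.4199, 0.0588, 0.0521]
tcp_rot: [[-0.995, -0.099, 0.001], [-0.099, 0.995, -0.0], [-0.001, -0.0, -1.0]]
force: [-9.2, -0.4, 59.4]
opening: 0.005
grasp_force: 30.2
```

Call:
{"api": "jog_arm", "payload": {
  "rows": "0.7 0 0 -0.06 0 0 0;0.7 0 0 -0.14 0 0 0;0.7 0 0 -0.2 0 0 0;0.7 0 0 -0.2 0 0 0;0.7 0 0 -0.2 0 0 0;0.7 0 0 -0.2 0 0 0;0.7 0 0 -0.2 0 0 0;0.7 0 0 -0.2 0 0 0"
}}

```text
time_s: 16.97
position: [0.4207, 0.0586, 0.1463]
tcp_rot: [[-0.995, -0.098, -0.003], [-0.098, 0.995, 0.0], [0.003, 0.001, -1.0]]
force: [0.4, -0.5, -0.2]
opening: 0.526
grasp_force: 0.0
```

```bash
python3 - <<'E'
from h import *
s=st(); go(.549,.0711,.15,95.6); go(.549,.0711,.098,95.6)
p=capture('wrist')
print([(np.round(d['point'],4).tolist(),round(d['conf'],2)) for d in spot_point('pad_1',p)])
p=capture('top')
print([(np.round(d['point'],4).tolist(),round(d['conf'],2)) for d in spot_point('pad_1',p)])
E
```

```text
t 16.9667 pos [0.4207 0.0586 0.1463] F [ 0.3725 -0.51   -0.2089] op 0.525738762304912 g 0.0
[[-0.9952 -0.0976 -0.0034]
 [-0.0976  0.9952  0.0004]
 [ 0.0033  0.0008 -1.    ]]
go [-0.2577 -0.0001 -0.0083] [ 0.001  -0.0042 -0.    ]
go [-0.258  -0.0002  0.0957] [ 0.001  -0.0042 -0.    ]
[([0.4365, -0.0107, 0.07], 0.81), ([0.426, 0.0566, 0.0264], 0.79), ([0.4412, -0.0751, 0.0627], 0.64)]
[([0.4355, -0.0748, 0.0696], 0.56)]
```

Call:
{"api": "jog_arm", "payload": {
  "rows": "0.7 -0.08 0 0 0 0 0;0.7 -0.16 0 0 0 0 0;0.7 -0.22 0 0 0 0 0;0.7 -0.258 0 0 0 0 0;0.7 -0.258 0 0 0 0 0;0.7 -0.258 0 0.04 0 0 0;0.7 -0.258 0 0.08 0 0 0;0.7 -0.258 0 0.105 0 0 0;0.7 -0.258 0 0.105 0 0 0;0.7 -0.258 0 0.105 0 0 0;0 -0.258 0 0.105 0 0 0;0 -0.258 0 0.105 0 0 0;0 -0.258 0 0.105 0 0 0;0 -0.258 0 0.105 0 0 0;0 -0.258 0 0.105 0 0 0;0 -0.258 0 0.105 0 0 0"
}}

```text
time_s: 18.5
position: [0.5506, 0.071, 0.0958]
tcp_rot: [[-0.995, -0.098, 0.001], [-0.098, 0.995, -0.0], [-0.001, -0.0, -1.0]]
force: [-1.2, -0.2, 3.6]
opening: 0.478
grasp_force: 30.0
```

Call:
{"api": "jog_arm", "payload": {
  "rows": "0 0 0 0 0 0 0;0 0 0 0 0 0 0;0 0 0 0 0 0 0"
}}

```text
time_s: 18.75
position: [0.5506, 0.071, 0.0957]
tcp_rot: [[-0.995, -0.098, 0.001], [-0.098, 0.995, -0.0], [-0.001, -0.0, -1.0]]
force: [-1.2, -0.0, 6.1]
opening: 0.479
grasp_force: 30.0
```

Call:
{"api": "jog_arm", "payload": {
  "rows": "0 0 0 -0.02 0 0 0;0 0 0 -0.05 0 0 0;0 0 0 -0.09 0 0 0;0 0 0 -0.13 0 0 0;0 0 0 -0.17 0 0 0;0 0 0 -0.2 0 0 0;0 0 0 -0.22 0 0 0;0 0 0 -0.22 0 0 0;0 0 0 -0.22 0 0 0;0 0 0 -0.22 0 0 0;0 0 0 -0.22 0 0 0;0 0 0 -0.22 0 0 0"
}}

```text
time_s: 19.75
position: [0.5494, 0.0711, 0.2039]
tcp_rot: [[-0.995, -0.098, -0.003], [-0.098, 0.995, 0.0], [0.003, 0.0, -1.0]]
force: [-0.2, 0.4, -1.0]
opening: 0.481
grasp_force: 30.0
```

```bash
python3 - <<'E'
from h import *
s=st(); 
F=[]
for i in range(6): capture('side'); F.append(bot.read_state()['force'][2])
print(F); go(.45,.36,.2); go(.45,-.36,.2)
E
```

```text
t 19.75 pos [0.5494 0.0711 0.2039] F [-0.1538  0.3517 -0.9886] op 0.4809114094470447 g 29.998052716255188
[[-0.9952 -0.0975 -0.0025]
 [-0.0975  0.9952  0.0002]
 [ 0.0025  0.0005 -1.    ]]
[np.float64(-1.2798813247905523), np.float64(-1.5130179385457492), np.float64(-0.9322873660221158), np.float64(-0.9332209397267769), np.float64(-0.20956878327971118), np.float64(-0.06626992437931611)]
go [0.1427 0.5947 0.0097] [0. 0. 0.]
go [ 0.2832 -0.8385  0.0097] [0. 0. 0.]
```

Block 1 reads about 0.9 N, so it is hollow and goes to the red tray.

Call:
{"api": "jog_arm", "payload": {
  "rows": "0 0.01 -0.04 0 0 0 0;0 0.03 -0.1 0 0 0 0;0 0.06 -0.18 0 0 0 0;0 0.09 -0.26 0 0 0 0;0 0.115 -0.34 0 0 0 0;0 0.14 -0.42 0 0 0 0;0 0.17 -0.5 0 0 0 0;0 0.19 -0.58 0 0 0 0;0 0.22 -0.66 0 0 0 0;0 0.245 -0.74 0 0 0 0;0 0.27 -0.81 0 0 0 0;0 0.285 -0.845 0 0 0 0;0 0.285 -0.858 0 0 0 0;0 0.285 -0.858 0 0 0 0;0 0.285 -0.858 0 0 0 0"
}}

```text
time_s: 21.3
position: [0.45, -0.3688, 0.2047]
tcp_rot: [[-0.995, -0.097, -0.001], [-0.097, 0.995, 0.002], [0.0, 0.002, -1.0]]
force: [0.1, 0.9, -1.3]
opening: 0.48
grasp_force: 30.0
```

```bash
python3 - <<'E'
from h import *
s=st(); go(.45,-.37,.0605,93)
F=[]
for i in range(6): capture('side'); F.append(bot.read_state()['force'][2])
print(np.mean(F))
E
```

```text
t 21.3 pos [ 0.45   -0.3688  0.2047] F [ 0.1382  0.9476 -1.2959] op 0.47998029169907225 g 29.99803751707077
[[-0.9953 -0.0973 -0.0005]
 [-0.0973  0.9953  0.0017]
 [ 0.0003  0.0018 -1.    ]]
go [ 0.0002 -0.0029  0.2885] [ 0.0022 -0.0005  0.0574]
-1.1900978062148935
```

Call:
{"api": "jog_arm", "payload": {
  "rows": "0 0 -0.002 0.05 0 0 0;0 0 -0.002 0.12 0 0 0;0 0 -0.002 0.19 0 0 0;0 0 -0.002 0.24 0 0 0;0 0 -0.002 0.265 0 0 0;0 0 -0.002 0.278 0 0 0;0 0 -0.002 0.285 0 0 0;0 0 -0.002 0.288 0 0 0;0 0 -0.002 0.288 0 0 0;0.65 0 -0.002 0.288 0 0 0;0.65 0 -0.002 0.288 0 0 0;0.65 0 -0.002 0.288 0 0 0;0.65 0 -0.002 0.288 0 0 0;0.65 0 -0.002 0.27 0 0 0;0.65 0 -0.002 0.2 0 0 0;0.6 0 -0.002 0.12 0 0 0;0.5 0 -0.002 0.05 0 0 0;0.5 0 -0.002 0 0 0 0;0.5 0 -0.002 0 0 0 0"
}}

```text
time_s: 23.18
position: [0.4527, -0.3736, 0.2121]
tcp_rot: [[-0.995, -0.098, 0.008], [-0.098, 0.995, -0.01], [-0.007, -0.011, -1.0]]
force: [0.9, -0.5, 0.8]
opening: 0.516
grasp_force: 0.0
```

```bash
python3 - <<'E'
from h import *
s=st(); go(.4236,.0588,.15,95.6)
p=capture('top')
print([(np.round(d['point'],4).tolist(),round(d['conf'],2)) for d in spot_point('block_a',p)])
p=capture('wrist')
print([(np.round(d['point'],4).tolist(),round(d['conf'],2)) for d in spot_point('block_a',p)])
E
```

```text
t 23.1833 pos [ 0.4527 -0.3736  0.2121] F [ 0.9    -0.4772  0.8388] op 0.5160492372461786 g 0.0
[[-0.9952 -0.0977  0.0085]
 [-0.0978  0.9952 -0.0103]
 [-0.0074 -0.011  -0.9999]]
go [-0.0258  0.8677  0.1147] [-0.014   0.0095  0.0002]
[([0.5602, -0.0562, 0.0112], 0.55), ([0.5579, 0.0024, 0.0133], 0.45)]
[([0.4468, -0.3793, 0.0022], 0.61)]
```

Call:
{"api": "jog_arm", "payload": {
  "rows": "0.5 -0.01 0.08 0.05 0 0 0;0.5 -0.01 0.16 0.1 0 0 0;0.5 -0.015 0.24 0.12 0 0 0;0.5 -0.02 0.32 0.12 0 0 0;0.5 -0.02 0.4 0.12 0 0 0;0.5 -0.02 0.48 0.12 0 0 0;0.5 -0.03 0.56 0.12 0 0 0;0.5 -0.03 0.64 0.12 0 0 0;0.5 -0.03 0.72 0.14 0 0 0;0.5 -0.035 0.8 0.16 0 0 0;0.5 -0.035 0.859 0.169 0 0 0;0.5 -0.035 0.859 0.169 0 0 0;0.5 -0.035 0.859 0.169 0 0 0;0.5 -0.035 0.859 0.169 0 0 0;0.5 -0.035 0.859 0.169 0 0 0"
}}

```text
time_s: 24.63
position: [0.4261, 0.0573, 0.1203]
tcp_rot: [[-0.995, -0.096, -0.0], [-0.096, 0.995, -0.0], [0.0, -0.0, -1.0]]
force: [0.1, 0.4, 0.9]
opening: 0.5
grasp_force: 0.0
```

```bash
python3 - <<'E'
from h import *
s=st(); go(.4256,.0590,.04,95.6)
p=capture('wrist')
for l in ('pad_1',): print([(np.round(d['point'],4).tolist(),round(d['conf'],2)) for d in spot_point(l,p)])
E
```

```text
t 24.6333 pos [0.4261 0.0573 0.1203] F [0.0892 0.4052 0.937 ] op 0.5004080513838709 g 0.0
[[-0.9954 -0.096  -0.0002]
 [-0.096   0.9954 -0.0002]
 [ 0.0002 -0.0002 -1.    ]]
go [0.0007 0.0036 0.1605] [-0.0002 -0.0003 -0.002 ]
[([0.4261, 0.0536, 0.0293], 0.76), ([0.4403, -0.0738, 0.0665], 0.76), ([0.4383, -0.0118, 0.0666], 0.66)]
```

Call:
{"api": "jog_arm", "payload": {
  "rows": "0.5 0 0.003 0.05 0 0 0;0.5 0 0.003 0.1 0 0 0;0.5 0 0.003 0.14 0 0 0;0.5 0 0.003 0.16 0 0 0;0.5 0 0.003 0.16 0 0 0;0 0 0.003 0.16 0 0 0;0 0 0.003 0.16 0 0 0;0 0 0.003 0.16 0 0 0;0 0 0.003 0.16 0 0 0;0 0 0.003 0.16 0 0 0;0 0 0.003 0.16 0 0 0;0 0 0.003 0.16 0 0 0"
}}

```text
time_s: 25.73
position: [0.4263, 0.0582, 0.0413]
tcp_rot: [[-0.995, -0.099, 0.002], [-0.099, 0.995, -0.002], [-0.002, -0.002, -1.0]]
force: [-1.6, -12.8, 2.8]
opening: 0.201
grasp_force: 30.0
```

Call:
{"api": "jog_arm", "payload": {
  "rows": "0 0 0 -0.01 0 0 0;0 0.002 0 -0.02 0 0 0;0 0.002 0 -0.03 0 0 0;0 0.002 0 -0.04 0 0 0;0 0.002 0 -0.05 0 0 0;0 0.001 0 -0.06 0 0 0;0 0 0 -0.07 0 0 0;0 -0.002 0 -0.08 0 0 0;0 -0.004 0 -0.084 0 0 0;0 -0.004 0 -0.084 0 0 0"
}}

```text
time_s: 26.57
position: [0.4289, 0.0584, 0.0825]
tcp_rot: [[-0.995, -0.1, 0.002], [-0.1, 0.995, -0.003], [-0.002, -0.003, -1.0]]
force: [2.0, -9.8, -7.8]
opening: 0.201
grasp_force: 30.0
```

```bash
python3 - <<'E'
from h import *
s=st()
p=capture('wrist');save(p,'w4')
for l in ('pad_1',): print([(np.round(d['point'],4).tolist(),round(d['conf'],2)) for d in spot_point(l,p)])
E
```

```text
t 26.5667 pos [0.4289 0.0584 0.0825] F [ 2.0315 -9.7899 -7.7707] op 0.20141063593451716 g 29.999164938926697
[[-0.995  -0.0995  0.0024]
 [-0.0995  0.995  -0.0026]
 [-0.0022 -0.0028 -1.    ]]
[([0.4339, -0.0124, 0.0689], 0.95), ([0.4277, 0.0561, 0.0629], 0.93)]
```

Call:
{"api": "jog_arm", "payload": {
  "rows": "0 0 0 -0.004 0 0 0;0 0 0 -0.008 0 0 0;0 0 0 -0.012 0 0 0;0 0 0 -0.016 0 0 0;0 0 0 -0.016 0 0 0"
}}

```text
time_s: 27.08
position: [0.4291, 0.0585, 0.0885]
tcp_rot: [[-0.995, -0.099, 0.002], [-0.099, 0.995, -0.002], [-0.001, -0.002, -1.0]]
force: [5.3, -8.8, -32.1]
opening: 0.188
grasp_force: 30.0
```

```bash
python3 - <<'E'
from h import *
s=st()
p=capture('wrist');save(p,'w5')
for l in ('pad_1',): print([(np.round(d['point'],4).tolist(),round(d['conf'],2)) for d in spot_point(l,p)])
E
```

```text
t 27.0833 pos [0.4291 0.0585 0.0885] F [  5.3216  -8.7763 -32.0606] op 0.1883064781034063 g 29.955064058303833
[[-0.9951 -0.0993  0.0015]
 [-0.0993  0.9951 -0.0022]
 [-0.0013 -0.0024 -1.    ]]
[([0.4294, 0.056, 0.0668], 0.98), ([0.4352, -0.0103, 0.066], 0.78)]
```

View pics/w5.png

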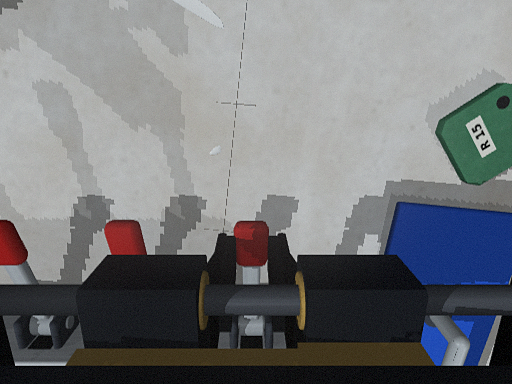

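Call:
{"api": "jog_arm", "payload": {
  "rows": "0.45 0 0 0.004 0 0 0;0.45 0 0 0.004 0 0 0;0.45 0 0 0 0 0 0;0.45 0 0 0 0 0 0;0.45 0 0 -0.02 0 0 0;0.3 0 0 -0.06 0 0 0;0 0 0 -0.08 0 0 0;0 0.009 -0.08 -0.08 0 0 0;0 0.009 -0.136 -0.06 0 0 0;0 0.009 -0.136 -0.044 0 0 0;0 0.009 -0.136 -0.044 0 0 0;0 0.009 -0.136 -0.044 0 0 0;0 0.009 -0.136 -0.044 0 0 0"
}}

```text
time_s: 28.27
position: [0.4291, -0.0071, 0.1128]
tcp_rot: [[-0.995, -0.098, -0.001], [-0.098, 0.995, 0.0], [0.001, 0.001, -1.0]]
force: [-0.6, 1.2, -0.8]
opening: 0.02
grasp_force: 0.0
```

```bash
python3 - <<'E'
from h import *
s=st(); go(.43,-.0095,.053,95.6)
p=capture('wrist');save(p,'w6')
for l in ('pad_1','block_a'): print([(np.round(d['point'],4).tolist(),round(d['conf'],2)) for d in spot_point(l,p)])
E
```

```text
t 28.2667 pos [ 0.4291 -0.0071  0.1128] F [-0.6207  1.1545 -0.7937] op 0.020136356577343095 g 0.0
[[-0.9952 -0.0983 -0.0008]
 [-0.0983  0.9952  0.0005]
 [ 0.0008  0.0005 -1.    ]]
go [-0.0014 -0.0049  0.1195] [ 0.0007 -0.001   0.001 ]
[([0.4315, 0.0563, 0.0654], 0.95), ([0.4498, -0.1409, 0.0656], 0.91), ([0.4359, -0.0108, 0.0681], 0.76), ([0.4415, -0.0743, 0.0667], 0.68)]
[([0.4374, -0.0134, 0.0673], 0.27)]
```

View pics/w6.png

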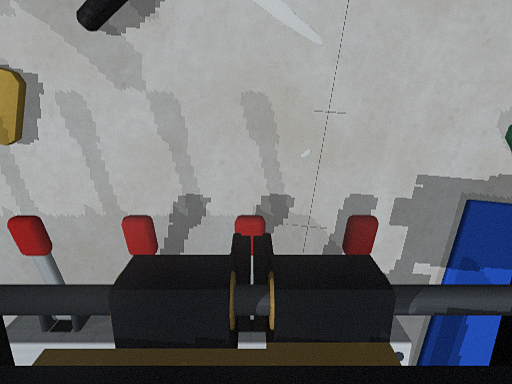

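Pad 1 at (360,235) is back level with pads 3 and 4, so lever 1 is fully up. The tips are over pad 2.

Call:
{"api": "jog_arm", "payload": {
  "rows": "0 0 -0.005 0.03 0 0 0;0 0 -0.005 0.042 0 0 0;0 0 -0.005 0.054 0 0 0;0 0 -0.005 0.066 0 0 0;0 0 -0.005 0.078 0 0 0;0 0 -0.005 0.09 0 0 0;0 0 -0.005 0.1 0 0 0;0 0 -0.005 0.11 0 0 0;0 0 -0.005 0.12 0 0 0;0 0 -0.005 0.126 0 0 0;0 0 -0.005 0.126 0 0 0;0 0 -0.005 0.126 0 0 0"
}}

```text
time_s: 29.42
position: [0.428, -0.0098, 0.053]
tcp_rot: [[-0.995, -0.099, -0.001], [-0.099, 0.995, -0.0], [0.001, 0.0, -1.0]]
force: [-7.0, -1.3, 43.3]
opening: 0.004
grasp_force: 22.2
```

Call:
{"api": "jog_arm", "payload": {
  "rows": "0.65 0 0 -0.06 0 0 0;0.65 0 0 -0.14 0 0 0;0.65 0 0 -0.2 0 0 0;0.65 0 0 -0.2 0 0 0;0.65 0 0 -0.2 0 0 0;0.65 0 0 -0.2 0 0 0;0.65 0 0 -0.2 0 0 0;0.65 0 0 -0.2 0 0 0;0.65 0 0 -0.2 0 0 0"
}}

```text
time_s: 30.17
position: [0.4292, -0.0103, 0.1484]
tcp_rot: [[-0.995, -0.098, -0.003], [-0.098, 0.995, 0.001], [0.003, 0.001, -1.0]]
force: [0.0, 0.4, -1.4]
opening: 0.594
grasp_force: 0.0
```

```bash
python3 - <<'E'
from h import *
s=st(); go(.556,.0045,.095,95.6)
E
```

```text
t 30.1667 pos [ 0.4292 -0.0103  0.1484] F [ 0.0453  0.3856 -1.3992] op 0.5940227684374659 g 0.0
[[-0.9952 -0.0976 -0.0029]
 [-0.0976  0.9952  0.0009]
 [ 0.0028  0.0012 -1.    ]]
go [-0.2556  0.0046  0.1061] [ 0.0015 -0.0036 -0.    ]
```

Call:
{"api": "jog_arm", "payload": {
  "rows": "0.65 -0.08 0.005 0 0 0 0;0.65 -0.16 0.005 0 0 0 0;0.65 -0.22 0.005 0 0 0 0;0.65 -0.256 0.005 0 0 0 0;0.65 -0.256 0.005 0 0 0 0;0.65 -0.256 0.005 0.04 0 0 0;0.65 -0.256 0.005 0.08 0 0 0;0.65 -0.256 0.005 0.105 0 0 0;0.65 -0.256 0.005 0.105 0 0 0;0.65 -0.256 0.005 0.105 0 0 0;0 -0.256 0.005 0.105 0 0 0;0 -0.256 0.005 0.105 0 0 0;0 -0.256 0.005 0.105 0 0 0;0 -0.256 0.005 0.105 0 0 0;0 -0.256 0.005 0.105 0 0 0;0 -0.256 0.005 0.105 0 0 0;0 -0.256 0.005 0.105 0 0 0;0 -0.256 0.005 0.105 0 0 0"
}}

```text
time_s: 31.67
position: [0.5576, 0.0044, 0.0975]
tcp_rot: [[-0.995, -0.098, 0.001], [-0.098, 0.995, -0.0], [-0.001, -0.0, -1.0]]
force: [-0.2, 1.0, 4.0]
opening: 0.479
grasp_force: 30.0
```

Call:
{"api": "jog_arm", "payload": {
  "rows": "0 0 0 -0.02 0 0 0;0 0 0 -0.05 0 0 0;0 0 0 -0.09 0 0 0;0 0 0 -0.13 0 0 0;0 0 0 -0.17 0 0 0;0 0 0 -0.2 0 0 0;0 0 0 -0.22 0 0 0;0 0 0 -0.22 0 0 0;0 0 0 -0.22 0 0 0;0 0 0 -0.22 0 0 0;0 0 0 -0.22 0 0 0;0 0 0 -0.22 0 0 0"
}}

```text
time_s: 32.67
position: [0.5564, 0.0045, 0.2058]
tcp_rot: [[-0.995, -0.098, -0.003], [-0.098, 0.995, 0.001], [0.003, 0.001, -1.0]]
force: [0.9, -0.3, -3.6]
opening: 0.484
grasp_force: 30.0
```

```bash
python3 - <<'E'
from h import *
s=st(); F=[]
for i in range(10): capture('side'); F.append(bot.read_state()['force'][2])
print(np.round(F,2),np.mean(F)); go(.45,.362,.2); go(.52,-.373,.2)
E
```

```text
t 32.6667 pos [0.5564 0.0045 0.2058] F [ 0.8506 -0.3037 -3.6392] op 0.4837806246933693 g 29.991713762283325
[[-0.9952 -0.0975 -0.0027]
 [-0.0975  0.9952  0.0005]
 [ 0.0026  0.0008 -1.    ]]
[-3.84 -4.29 -3.87 -4.37 -3.69 -3.91 -3.47 -3.51 -3.62 -4.01] -3.858356373756339
go [0.1434 0.7326 0.0141] [0. 0. 0.]
go [ 0.1475 -0.744   0.0141] [0. 0. 0.]
```

Block 2 reads 3.9 N, so it is sound and goes to the green tray.

Call:
{"api": "jog_arm", "payload": {
  "rows": "0 0.01 0.04 0 0 0 0;0 0.03 0.1 0 0 0 0;0 0.05 0.18 0 0 0 0;0 0.06 0.26 0 0 0 0;0 0.08 0.34 0 0 0 0;0 0.09 0.42 0 0 0 0;0 0.1 0.5 0 0 0 0;0 0.115 0.58 0 0 0 0;0 0.13 0.65 0 0 0 0;0 0.14 0.7 0 0 0 0;0 0.143 0.725 0 0 0 0;0 0.143 0.733 0 0 0 0;0 0.143 0.733 0 0 0 0;0 0.143 0.733 0 0 0 0"
}}

```text
time_s: 34.33
position: [0.4506, 0.3611, 0.2069]
tcp_rot: [[-0.995, -0.097, -0.0], [-0.097, 0.995, -0.001], [0.0, -0.001, -1.0]]
force: [0.6, -0.2, -4.8]
opening: 0.482
grasp_force: 30.0
```

```bash
python3 - <<'E'
from h import *
s=st(); go(.45,.362,.0605,91)
E
```

```text
t 34.3333 pos [0.4506 0.3611 0.2069] F [ 0.6397 -0.2436 -4.7536] op 0.4820379672765991 g 29.991630613803864
[[-0.9953 -0.0972 -0.    ]
 [-0.0972  0.9953 -0.0011]
 [ 0.0001 -0.0011 -1.    ]]
go [0.0011 0.0022 0.2928] [-0.0014 -0.0001  0.1017]
```

Call:
{"api": "jog_arm", "payload": {
  "rows": "0 0 0.002 0.05 0 0 0.05;0 0 0.002 0.12 0 0 0.1;0 0 0.002 0.19 0 0 0.1;0 0 0.002 0.24 0 0 0.1;0 0 0.002 0.265 0 0 0.1;0 0 0.002 0.28 0 0 0.1;0 0 0.002 0.288 0 0 0.1;0 0 0.002 0.292 0 0 0.1;0 0 0.002 0.292 0 0 0.1;0.65 0 0.002 0.292 0 0 0.1;0.65 0 0.002 0.292 0 0 0.1;0.65 0 0.002 0.292 0 0 0.1;0.65 0 0.002 0.292 0 0 0.1;0.65 0 0.002 0.275 0 0 0.1;0.65 0 0.002 0.2 0 0 0;0.6 0 0.002 0.12 0 0 0;0.5 0 0.002 0.05 0 0 0;0.5 0 0 0 0 0 0;0.5 0 0 0 0 0 0"
}}

```text
time_s: 35.92
position: [0.4534, 0.3641, 0.2141]
tcp_rot: [[-0.995, -0.098, 0.012], [-0.098, 0.995, 0.006], [-0.012, 0.005, -1.0]]
force: [0.4, 0.3, 0.7]
opening: 0.518
grasp_force: 0.0
```

Call:
{"api": "jog_arm", "payload": {
  "rows": "0.5 0.01 -0.05 0 0 0 0;0.5 0.02 -0.13 0.02 0 0 0;0.5 0.03 -0.21 0.05 0 0 0;0.5 0.05 -0.29 0.07 0 0 0;0.5 0.06 -0.37 0.09 0 0 0;0.5 0.07 -0.45 0.11 0 0 0;0.5 0.08 -0.53 0.13 0 0 0;0.5 0.09 -0.61 0.15 0 0 0;0.5 0.1 -0.69 0.17 0 0 0;0.5 0.107 -0.736 0.174 0 0 0;0.5 0.107 -0.736 0.174 0 0 0;0.5 0.107 -0.736 0.174 0 0 0;0.5 0.107 -0.736 0.174 0 0 0;0.5 0.107 -0.736 0.174 0 0 0"
}}

```text
time_s: 37.08
position: [0.4327, -0.0081, 0.1203]
tcp_rot: [[-0.995, -0.099, 0.0], [-0.099, 0.995, 0.0], [-0.0, 0.0, -1.0]]
force: [0.2, -0.2, -0.4]
opening: 0.503
grasp_force: 0.0
```

```bash
python3 - <<'E'
from h import *
s=st(); go(.433,-.0105,.04,95.6)
p=capture('wrist')
for l in ('pad_1',): print([(np.round(d['point'],4).tolist(),round(d['conf'],2)) for d in spot_point(l,p)])
p=capture('top')
for l in ('block_a','cover'): print([(np.round(d['point'],4).tolist(),round(d['conf'],2)) for d in spot_point(l,p)])
E
```

```text
t 37.0833 pos [ 0.4327 -0.0081  0.1203] F [ 0.1777 -0.1905 -0.4385] op 0.5026903943547106 g 0.0
[[-0.9951 -0.0992  0.    ]
 [-0.0992  0.9951  0.0002]
 [-0.      0.0002 -1.    ]]
go [-0.0002 -0.0049  0.1606] [0.0002 0.     0.0021]
[([0.4427, -0.0733, 0.0655], 0.91), ([0.4295, 0.0576, 0.064], 0.84), ([0.4307, -0.0123, 0.0335], 0.74), ([0.4489, -0.139, 0.067], 0.7)]
[([0.4479, -0.3696, 0.0037], 0.77), ([0.4542, 0.3647, 0.0038], 0.66), ([0.5608, -0.0556, 0.012], 0.48), ([0.5558, -0.0265, 0.0001], 0.43)]
[([0.5531, 0.2041, 0.001], 0.65)]
```

Call:
{"api": "jog_arm", "payload": {
  "rows": "0.5 0 -0.005 0.05 0 0 0;0.5 0 -0.005 0.1 0 0 0;0.5 0 -0.005 0.14 0 0 0;0.5 0 -0.005 0.16 0 0 0;0.5 0 -0.005 0.16 0 0 0;0 0 -0.005 0.16 0 0 0;0 0 -0.005 0.16 0 0 0;0 0 -0.005 0.16 0 0 0;0 0 -0.005 0.16 0 0 0;0 0 -0.005 0.16 0 0 0;0 0 -0.005 0.16 0 0 0;0 0 -0.005 0.16 0 0 0"
}}

```text
time_s: 38.33
position: [0.433, -0.0086, 0.0408]
tcp_rot: [[-0.996, -0.094, 0.001], [-0.094, 0.996, 0.003], [-0.001, 0.003, -1.0]]
force: [5.9, 22.1, 1.8]
opening: 0.201
grasp_force: 30.0
```

Call:
{"api": "jog_arm", "payload": {
  "rows": "0 0 0 -0.01 0 0 0;0 0.002 0 -0.02 0 0 0;0 0.002 0 -0.03 0 0 0;0 0.002 0 -0.04 0 0 0;0 0.002 0 -0.05 0 0 0;0 0.001 0 -0.06 0 0 0;0 0 0 -0.07 0 0 0;0 -0.002 0 -0.08 0 0 0;0 -0.004 0 -0.087 0 0 0;0 -0.004 0 -0.092 0 0 0;0 -0.004 0 -0.096 0 0 0;0 -0.004 0 -0.1 0 0 0;0 -0.004 0 -0.1 0 0 0"
}}

```text
time_s: 39.42
position: [0.4329, -0.0085, 0.0877]
tcp_rot: [[-0.996, -0.094, -0.005], [-0.094, 0.996, 0.005], [0.005, 0.006, -1.0]]
force: [5.0, 13.0, -30.6]
opening: 0.197
grasp_force: 29.9
```

```bash
python3 - <<'E'
from h import *
s=st(); go(.433+.0036,-.0105-.0657,.112)
p=capture('wrist')
for l in ('pad_1',): print([(np.round(d['point'],4).tolist(),round(d['conf'],2)) for d in spot_point(l,p)])
E
```

```text
t 39.4167 pos [ 0.4329 -0.0085  0.0877] F [  5.0293  12.9965 -30.6481] op 0.19694462958548506 g 29.94938313961029
[[-0.9955 -0.0943 -0.0054]
 [-0.0943  0.9955  0.0054]
 [ 0.0049  0.0059 -1.    ]]
go [ 0.0057 -0.1352 -0.0493] [0. 0. 0.]
[([0.437, -0.0101, 0.0706], 0.83), ([0.4407, -0.0757, 0.0646], 0.81), ([0.4315, 0.0559, 0.062], 0.58)]
```

Call:
{"api": "jog_arm", "payload": {
  "rows": "0.45 0 0 0.004 0 0 0;0.45 0 0 0.004 0 0 0;0.45 0 0 0 0 0 0;0.45 0 0 0 0 0 0;0.45 0 0 -0.02 0 0 0;0.3 0 0 -0.06 0 0 0;0 0 0 -0.08 0 0 0;0 0.009 -0.08 -0.08 0 0 0;0 0.009 -0.125 -0.06 0 0 0;0 0.009 -0.125 -0.044 0 0 0;0 0.009 -0.125 -0.044 0 0 0;0 0.009 -0.125 -0.044 0 0 0;0 0.009 -0.125 -0.044 0 0 0;0 0.009 -0.125 -0.044 0 0 0"
}}

```text
time_s: 40.68
position: [0.4364, -0.0735, 0.1123]
tcp_rot: [[-0.995, -0.098, -0.0], [-0.098, 0.995, 0.0], [0.0, 0.0, -1.0]]
force: [-0.6, -0.1, -0.9]
opening: 0.006
grasp_force: 0.0
```

```bash
python3 - <<'E'
from h import *
s=st(); go(.435,-.0738,.053,95.6)
p=capture('wrist')
for l in ('pad_1',): print([(np.round(d['point'],4).tolist(),round(d['conf'],2)) for d in spot_point(l,p)])
E
```

```text
t 40.6833 pos [ 0.4364 -0.0735  0.1123] F [-0.5687 -0.1268 -0.8761] op 0.006369574597717074 g 0.0
[[-0.9951 -0.0985 -0.0002]
 [-0.0985  0.9951  0.0001]
 [ 0.0001  0.0001 -1.    ]]
go [ 0.0029 -0.0004  0.1187] [ 0.0002 -0.0002  0.0011]
[([0.4365, -0.0098, 0.0686], 0.76), ([0.4297, 0.0556, 0.0683], 0.68), ([0.4416, -0.0762, 0.0644], 0.68)]
```

Call:
{"api": "jog_arm", "payload": {
  "rows": "0 0.002 0 0.03 0 0 0;0 0.002 0 0.042 0 0 0;0 0.002 0 0.054 0 0 0;0 0.002 0 0.066 0 0 0;0 0.002 0 0.078 0 0 0;0 0.002 0 0.09 0 0 0;0 0.002 0 0.1 0 0 0;0 0.002 0 0.11 0 0 0;0 0.002 0 0.12 0 0 0;0 0.002 0 0.126 0 0 0;0 0.002 0 0.126 0 0 0;0 0.002 0 0.126 0 0 0"
}}

```text
time_s: 41.78
position: [0.4345, -0.0736, 0.053]
tcp_rot: [[-0.995, -0.099, 0.0], [-0.099, 0.995, -0.0], [-0.0, -0.0, -1.0]]
force: [-7.6, 1.2, 46.9]
opening: 0.005
grasp_force: 23.6
```

Call:
{"api": "jog_arm", "payload": {
  "rows": "0.65 0 0 -0.06 0 0 0;0.65 0 0 -0.14 0 0 0;0.65 0 0 -0.2 0 0 0;0.65 0 0 -0.2 0 0 0;0.65 0 0 -0.2 0 0 0;0.65 0 0 -0.2 0 0 0;0.65 0 0 -0.2 0 0 0;0.65 0 0 -0.2 0 0 0;0.65 0 0 -0.2 0 0 0"
}}

```text
time_s: 42.53
position: [0.435, -0.074, 0.1479]
tcp_rot: [[-0.995, -0.098, -0.003], [-0.098, 0.995, 0.001], [0.003, 0.002, -1.0]]
force: [0.6, 0.8, -0.3]
opening: 0.594
grasp_force: 0.0
```

```bash
python3 - <<'E'
from h import *
s=st(); go(.562,-.0603,.095,95.6)
E
```

```text
t 42.5333 pos [ 0.435  -0.074   0.1479] F [ 0.5653  0.793  -0.266 ] op 0.593633023408282 g 0.0
[[-0.9952 -0.0975 -0.0028]
 [-0.0975  0.9952  0.0013]
 [ 0.0026  0.0015 -1.    ]]
go [-0.2557  0.0023  0.1051] [ 0.0019 -0.0034 -0.0001]
```

Call:
{"api": "jog_arm", "payload": {
  "rows": "0.65 -0.08 0.002 0 0 0 0;0.65 -0.16 0.002 0 0 0 0;0.65 -0.22 0.002 0 0 0 0;0.65 -0.255 0.002 0 0 0 0;0.65 -0.255 0.002 0 0 0 0;0.65 -0.255 0.002 0.04 0 0 0;0.65 -0.255 0.002 0.08 0 0 0;0.65 -0.255 0.002 0.105 0 0 0;0.65 -0.255 0.002 0.105 0 0 0;0.65 -0.255 0.002 0.105 0 0 0;0 -0.255 0.002 0.105 0 0 0;0 -0.255 0.002 0.105 0 0 0;0 -0.255 0.002 0.105 0 0 0;0 -0.255 0.002 0.105 0 0 0;0 -0.255 0.002 0.105 0 0 0;0 -0.255 0.002 0.105 0 0 0;0 -0.255 0.002 0.105 0 0 0;0 -0.255 0.002 0.105 0 0 0"
}}

```text
time_s: 44.03
position: [0.563, -0.0611, 0.0973]
tcp_rot: [[-0.995, -0.098, 0.001], [-0.098, 0.995, -0.001], [-0.001, -0.001, -1.0]]
force: [-1.6, -0.1, 5.4]
opening: 0.478
grasp_force: 30.0
```

Call:
{"api": "jog_arm", "payload": {
  "rows": "0 0 0 -0.02 0 0 0;0 0 0 -0.05 0 0 0;0 0 0 -0.09 0 0 0;0 0 0 -0.13 0 0 0;0 0 0 -0.17 0 0 0;0 0 0 -0.2 0 0 0;0 0 0 -0.22 0 0 0;0 0 0 -0.22 0 0 0;0 0 0 -0.22 0 0 0;0 0 0 -0.22 0 0 0;0 0 0 -0.22 0 0 0;0 0 0 -0.22 0 0 0"
}}

```text
time_s: 45.03
position: [0.5618, -0.0607, 0.2054]
tcp_rot: [[-0.995, -0.098, -0.002], [-0.098, 0.995, 0.001], [0.002, 0.001, -1.0]]
force: [-0.6, -0.4, -2.0]
opening: 0.473
grasp_force: 30.0
```

```bash
python3 - <<'E'
from h import *
s=st(); F=[]
for i in range(10): p=capture('side'); F.append(bot.read_state()['force'][2])
print(np.round(F,2),np.mean(F)); go(.52,.362,.2); go(.52,-.373,.2)
for l in ('block_a','cover'): print([(np.round(d['point'],4).tolist(),round(d['conf'],2)) for d in spot_point(l,p)])
E
```

```text
t 45.0333 pos [ 0.5618 -0.0607  0.2054] F [-0.6458 -0.3598 -1.9794] op 0.47289958908471186 g 29.998089373111725
[[-0.9952 -0.0975 -0.0024]
 [-0.0975  0.9952  0.0008]
 [ 0.0023  0.001  -1.    ]]
[-1.92 -1.07 -1.8  -1.47 -1.37 -0.91 -1.45 -0.55 -1.99 -1.33] -1.385935862104902
go [0.0021 0.85   0.0131] [0. 0. 0.]
go [ 0.1456 -0.613   0.0131] [0. 0. 0.]
[([0.451, -0.3753, 0.0045], 0.7), ([0.4465, 0.3648, 0.0005], 0.69), ([0.5604, -0.061, 0.1512], 0.51)]
[([0.5522, 0.1762, 0.0053], 0.83), ([0.4311, 0.0581, 0.0674], 0.49)]
```

Block 3 reads 1.4 N, so it is hollow and goes to the red tray.

Call:
{"api": "jog_arm", "payload": {
  "rows": "0 0.01 -0.04 0 0 0 0;0 0.03 -0.1 0 0 0 0;0 0.05 -0.18 0 0 0 0;0 0.06 -0.26 0 0 0 0;0 0.08 -0.34 0 0 0 0;0 0.1 -0.42 0 0 0 0;0 0.11 -0.5 0 0 0 0;0 0.13 -0.57 0 0 0 0;0 0.136 -0.605 0 0 0 0;0 0.136 -0.614 0 0 0 0;0 0.136 -0.614 0 0 0 0;0 0.136 -0.614 0 0 0 0"
}}

```text
time_s: 46.63
position: [0.5247, -0.3713, 0.2061]
tcp_rot: [[-0.995, -0.098, -0.001], [-0.098, 0.995, 0.002], [0.001, 0.002, -1.0]]
force: [0.6, 0.5, -1.2]
opening: 0.482
grasp_force: 30.0
```

```bash
python3 - <<'E'
from h import *
s=st(); go(.525,-.373,.0605,93)
E
```

```text
t 46.6333 pos [ 0.5247 -0.3713  0.2061] F [ 0.5712  0.4745 -1.2092] op 0.4822033805159528 g 29.99811887741089
[[-0.9952 -0.0979 -0.0009]
 [-0.0979  0.9952  0.0023]
 [ 0.0007  0.0024 -1.    ]]
go [-0.0005 -0.0042  0.2913] [ 0.003  -0.001   0.0582]
```

Call:
{"api": "jog_arm", "payload": {
  "rows": "0 0 -0.004 0.05 0 0 0.05;0 0 -0.004 0.12 0 0 0.05;0 0 -0.004 0.19 0 0 0.05;0 0 -0.004 0.24 0 0 0.05;0 0 -0.004 0.265 0 0 0.05;0 0 -0.004 0.28 0 0 0.05;0 0 -0.004 0.288 0 0 0.05;0 0 -0.004 0.291 0 0 0.05;0 0 -0.004 0.291 0 0 0.05;0.65 0 -0.004 0.291 0 0 0.05;0.65 0 -0.004 0.291 0 0 0.05;0.65 0 -0.004 0.291 0 0 0.05;0.65 0 -0.004 0.291 0 0 0.05;0.65 0 -0.004 0.275 0 0 0.05;0.65 0 -0.004 0.2 0 0 0;0.6 0 -0.004 0.12 0 0 0;0.5 0 -0.004 0.05 0 0 0;0.5 0 0 0 0 0 0;0.5 0 0 0 0 0 0"
}}

```text
time_s: 48.22
position: [0.5276, -0.3755, 0.2143]
tcp_rot: [[-0.995, -0.098, 0.01], [-0.098, 0.995, -0.01], [-0.009, -0.011, -1.0]]
force: [0.4, 0.5, 0.6]
opening: 0.515
grasp_force: 0.0
```

Call:
{"api": "jog_arm", "payload": {
  "rows": "0.5 0.01 0.05 0 0 0 0;0.5 0.02 0.13 0.02 0 0 0;0.5 0.04 0.21 0.05 0 0 0;0.5 0.06 0.29 0.07 0 0 0;0.5 0.07 0.37 0.09 0 0 0;0.5 0.09 0.45 0.11 0 0 0;0.5 0.1 0.53 0.13 0 0 0;0.5 0.113 0.6 0.15 0 0 0;0.5 0.113 0.61 0.17 0 0 0;0.5 0.113 0.61 0.172 0 0 0;0.5 0.113 0.61 0.172 0 0 0;0.5 0.113 0.61 0.172 0 0 0;0.5 0.113 0.61 0.172 0 0 0"
}}

```text
time_s: 49.3
position: [0.4403, -0.0766, 0.1211]
tcp_rot: [[-0.995, -0.096, 0.003], [-0.096, 0.995, -0.001], [-0.002, -0.002, -1.0]]
force: [-0.7, 0.8, -0.0]
opening: 0.498
grasp_force: 0.0
```

```bash
python3 - <<'E'
from h import *
s=st(); go(.4385,-.0735,.04,95.6)
p=capture('wrist')
for l in ('pad_1',): print([(np.round(d['point'],4).tolist(),round(d['conf'],2)) for d in spot_point(l,p)])
p=capture('top');save(p,'top3')
for l in ('block_a','cover'): print([(np.round(d['point'],4).tolist(),round(d['conf'],2)) for d in spot_point(l,p)])
E
```

```text
t 49.3 pos [ 0.4403 -0.0766  0.1211] F [-0.7013  0.8481 -0.0179] op 0.49793233131512454 g 0.0
[[-0.9954 -0.0961  0.0025]
 [-0.0961  0.9954 -0.0013]
 [-0.0024 -0.0015 -1.    ]]
go [0.0033 0.0068 0.1622] [-0.0019  0.0031 -0.0019]
[([0.4473, -0.1387, 0.0656], 0.98), ([0.4368, -0.0104, 0.0666], 0.68), ([0.4387, -0.0757, 0.0273], 0.65), ([0.4285, 0.0589, 0.0666], 0.6)]
[([0.5212, -0.3748, 0.0033], 0.83), ([0.4493, -0.3693, 0.0059], 0.62), ([0.4531, 0.3636, 0.0051], 0.61), ([0.5166, -0.3762, -0.0023], 0.59)]
[([0.5492, 0.1762, -0.0029], 0.66)]
```

View pics/top3.png

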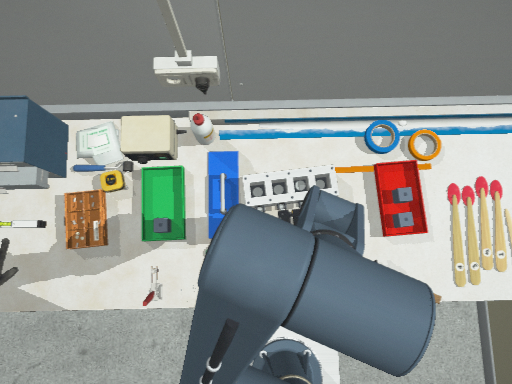

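The cover has been knocked about 30 mm towards the mould. It is at (222,195), still flat and clear. All three blocks are in their trays.

Call:
{"api": "jog_arm", "payload": {
  "rows": "0.5 0.002 0.004 0.05 0 0 0;0.5 0.002 0.004 0.1 0 0 0;0.5 0.002 0.004 0.14 0 0 0;0.5 0.002 0.004 0.16 0 0 0;0.5 0.002 0.004 0.16 0 0 0;0 0.002 0.004 0.16 0 0 0;0 0.002 0.004 0.16 0 0 0;0 0.002 0.004 0.16 0 0 0;0 0.002 0.004 0.16 0 0 0;0 0.002 0.004 0.16 0 0 0;0 0.002 0.004 0.16 0 0 0;0 0.002 0.004 0.16 0 0 0"
}}

```text
time_s: 50.55
position: [0.4381, -0.0736, 0.0412]
tcp_rot: [[-0.995, -0.098, 0.002], [-0.098, 0.995, -0.001], [-0.001, -0.001, -1.0]]
force: [-0.6, -2.3, 5.8]
opening: 0.203
grasp_force: 30.0
```

Call:
{"api": "jog_arm", "payload": {
  "rows": "0 0 0 -0.01 0 0 0;0 0.002 0 -0.02 0 0 0;0 0.002 0 -0.03 0 0 0;0 0.002 0 -0.04 0 0 0;0 0.002 0 -0.05 0 0 0;0 0.001 0 -0.06 0 0 0;0 0 0 -0.07 0 0 0;0 -0.002 0 -0.08 0 0 0;0 -0.004 0 -0.087 0 0 0;0 -0.004 0 -0.092 0 0 0;0 -0.004 0 -0.096 0 0 0;0 -0.004 0 -0.1 0 0 0;0 -0.004 0 -0.1 0 0 0"
}}

```text
time_s: 51.63
position: [0.4404, -0.0733, 0.0889]
tcp_rot: [[-0.995, -0.097, 0.001], [-0.097, 0.995, -0.0], [-0.001, -0.0, -1.0]]
force: [5.2, -5.5, -31.5]
opening: 0.191
grasp_force: 30.0
```

```bash
python3 - <<'E'
from h import *
s=st(); 
p=capture('wrist')
for l in ('pad_1',): print([(np.round(d['point'],4).tolist(),round(d['conf'],2)) for d in spot_point(l,p)])
p=capture('top')
for l in ('block_a','cover'): print([(np.round(d['point'],4).tolist(),round(d['conf'],2)) for d in spot_point(l,p)])
print(rect(p,'cover',.006))
E
```

```text
t 51.6333 pos [ 0.4404 -0.0733  0.0889] F [  5.2114  -5.4984 -31.518 ] op 0.19134115428400625 g 29.983226358890533
[[-0.9953 -0.0973  0.0008]
 [-0.0973  0.9953 -0.0003]
 [-0.0007 -0.0003 -1.    ]]
[([0.4403, -0.0764, 0.0657], 0.68), ([0.4302, 0.0587, 0.0661], 0.67), ([0.4455, -0.1392, 0.0666], 0.6)]
[([0.5245, -0.3758, 0.0028], 0.72), ([0.4465, -0.3694, 0.0051], 0.66), ([0.4489, 0.3604, 0.0063], 0.59)]
[([0.5483, 0.1771, 0.0004], 0.83)]
((547.671875, 179.96441650390625), (95.96212005615234, 275.0569763183594), 89.0966567993164)
```

Call:
{"api": "jog_arm", "payload": {
  "rows": "0.45 0 0 0.004 0 0 0;0.45 0 0 0.004 0 0 0;0.45 0 0 0 0 0 0;0.45 0 0 0 0 0 0;0.6 0 0 -0.02 0 0 0;0.6 0 0 -0.08 0 0 0;0.6 0 0 -0.15 0 0 0;0.6 -0.08 0.02 -0.22 0 0 0;0.6 -0.16 0.04 -0.3 0 0 0;0.6 -0.246 0.067 -0.38 0 0 0;0.6 -0.246 0.067 -0.38 0 0 0;0.6 -0.246 0.067 -0.38 0 0 0;0.6 -0.246 0.067 -0.38 0 0 0;0.6 -0.246 0.067 -0.38 0 0 0;0.6 -0.246 0.067 -0.38 0 0 0"
}}

```text
time_s: 53.18
position: [0.556, -0.0272, 0.279]
tcp_rot: [[-0.995, -0.097, -0.005], [-0.097, 0.995, 0.001], [0.005, 0.002, -1.0]]
force: [-0.2, 0.5, 0.0]
opening: 0.603
grasp_force: 0.0
```

```bash
python3 - <<'E'
from h import *
s=st(); go(.5485,.178,.25,90)
p=capture('wrist');save(p,'w7')
# express camera in world form
R=np.array(s['tcp_rot']);M=np.array(p['mount']);Rc=R@M[:3,:3];tc=R@M[:3,3]+np.array(s['position'])
p['R']=Rc.T;p['t']=-Rc.T@tc
m=outline_of('mould',p); print(len(m),[d['conf'] for d in m])
for l in ('pad_1','mould'): print([(np.round(d['point'],4).tolist(),round(d['conf'],2)) for d in spot_point(l,p)])
np.savez('w7.npz',R=p['R'],t=p['t'],k=[p['fx'],p['fy'],p['cx'],p['cy']],px=p['pixels'],m=m[0]['region'] if m else 0)
E
```

```text
t 53.1833 pos [ 0.556  -0.0272  0.279 ] F [-0.2445  0.5383  0.0478] op 0.6030192791390309 g 0.0
[[-0.9952 -0.0972 -0.0051]
 [-0.0973  0.9953  0.0012]
 [ 0.0049  0.0016 -1.    ]]
go [-0.0253  0.4099  0.0586] [ 0.0018 -0.0064  0.124 ]
2 [0.92, 0.32]
[([0.4377, -0.0109, 0.0691], 0.97), ([0.4292, 0.057, 0.0665], 0.96), ([0.4483, -0.1389, 0.0634], 0.76), ([0.4433, -0.0766, 0.0656], 0.68)]
[([0.5599, -0.0296, 0.0016], 0.63), ([0.5502, 0.1818, 0.0034], 0.6)]
```

View pics/w7.png

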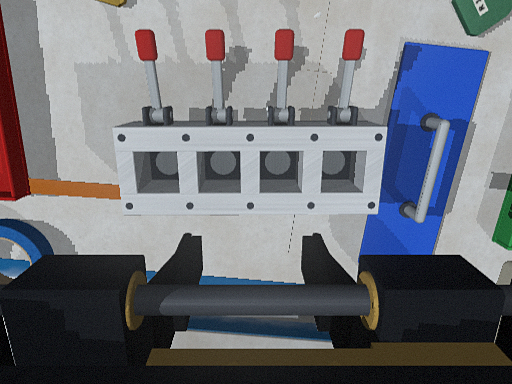

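The wrist view shows all pockets empty and all four levers up. The mould's ten screws lie in rows near y=137 and y=205 px; I use those for the mould's pose.

```bash
python3 - <<'E'
from h import *
d=np.load('w7.npz');p=dict(R=d['R'],t=d['t'],fx=d['k'][0],fy=d['k'][1],cx=d['k'][2],cy=d['k'][3])
g=cv2.cvtColor(d['px'],cv2.COLOR_RGB2GRAY).astype(float)
uv=[(121,138),(186,137),(250,137),(314,136),(379,135),(127,205),(190,205),(251,205),(312,205),(371,205)]
o=[]
for u,v in uv:
    w=np.clip(150-g[v-6:v+7,u-6:u+7],0,None);yy,xx=np.mgrid[v-6:v+7,u-6:u+7];o.append(((w*xx).sum()/w.sum(),(w*yy).sum()/w.sum()))
o=np.array(o);P=unproj(p,o,.066)[:,:2];print(o.round(1));print(P)
print('centre',P.mean(0),[np.degrees(np.arctan(-np.polyfit(P[k:k+5,1],P[k:k+5,0],1)[0])) for k in (0,5)])
# handle ends at z 0.044 -> cover yaw
H=unproj(p,[(442,124),(421,214)],.044)[:,:2];print('handle',H)
c=max(cv2.findContours(cv2.inRange(d['px'],(0,40,150),(90,140,255)),0,1)[0],key=cv2.contourArea)[:,0,:]
E=unproj(p,[(404,45),(490,50),(361,250),(440,250)],.006)[:,:2];print('edges',E, np.degrees(np.arctan2(*(E[0]-E[2])[::-1])),np.degrees(np.arctan2(*(E[1]-E[3])[::-1])))
E
```

```text
[[121.1 137.4]
 [185.4 137.3]
 [249.8 137.1]
 [314.  136.9]
 [378.2 136.7]
 [129.  205.5]
 [189.4 205.3]
 [249.9 205.3]
 [310.5 205.1]
 [371.  204.9]]
[[ 0.5362 -0.1645]
 [ 0.5297 -0.0987]
 [ 0.5231 -0.0329]
 [ 0.5165  0.0328]
 [ 0.5099  0.0985]
 [ 0.61   -0.1571]
 [ 0.6033 -0.0914]
 [ 0.5969 -0.0256]
 [ 0.5902  0.0402]
 [ 0.5836  0.1059]]
centre [ 0.5599 -0.0293] [np.float64(5.714555597813751), np.float64(5.728292336026235)]
handle [[0.4919 0.1726]
 [0.5958 0.1752]]
edges [[0.4128 0.129 ]
 [0.4085 0.226 ]
 [0.6659 0.1294]
 [0.6557 0.2341]] -179.9048507430058 -178.10317192785226
```

Call:
{"api": "jog_arm", "payload": {
  "rows": "0.6 -0.01 0.08 0.02 0 0 0.05;0.6 -0.01 0.16 0.04 0 0 0.095;0.6 -0.02 0.24 0.05 0 0 0.095;0.6 -0.023 0.32 0.06 0 0 0.095;0.6 -0.023 0.39 0.06 0 0 0.095;0.6 -0.023 0.408 0.06 0 0 0.095;0.6 -0.023 0.408 0.06 0 0 0.095;0.6 -0.023 0.408 0.06 0 0 0.095;0.6 -0.023 0.408 0.06 0 0 0.095;0.6 -0.023 0.408 0.06 0 0 0.095;0.6 -0.023 0.408 0.06 0 0 0.095"
}}

```text
time_s: 54.3
position: [0.5507, 0.175, 0.2506]
tcp_rot: [[-1.0, -0.021, 0.0], [-0.021, 1.0, -0.0], [-0.0, -0.0, -1.0]]
force: [-0.3, -0.5, 0.0]
opening: 0.599
grasp_force: 0.0
```

```bash
python3 - <<'E'
from h import *
s=st(); p=capture('wrist');save(p,'w8')
R=np.array(s['tcp_rot']);M=np.array(p['mount']);Rc=R@M[:3,:3];tc=R@M[:3,3]+np.array(s['position'])
p['R']=Rc.T;p['t']=-Rc.T@tc
np.savez('w8.npz',R=p['R'],t=p['t'],k=[p['fx'],p['fy'],p['cx'],p['cy']],px=p['pixels'])
for l in ('cover_handle','cover'): print([(np.round(d['point'],4).tolist(),round(d['conf'],2)) for d in spot_point(l,p)])
E
```

```text
t 54.3 pos [0.5507 0.175  0.2506] F [-0.3272 -0.4647  0.0439] op 0.5986091169671643 g 0.0
[[-0.9998 -0.0207  0.0001]
 [-0.0207  0.9998 -0.0003]
 [-0.0001 -0.0003 -1.    ]]
[([0.5505, 0.176, 0.0415], 0.9)]
[([0.5494, 0.1778, 0.0004], 0.87)]
```

View pics/w8.png

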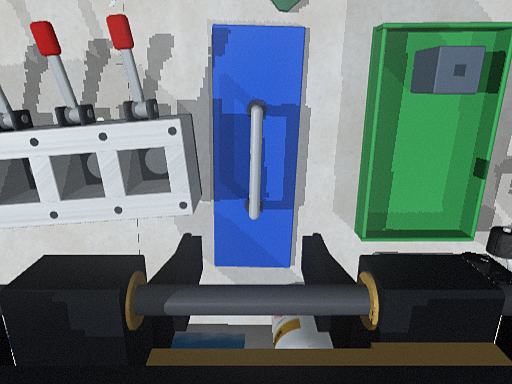

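The cover's corners appear at (213,25), (305,26), (291,267) and (214,265), with the handle running from (257,105) to (254,213).

```bash
python3 - <<'E'
from h import *
d=np.load('w8.npz');p=dict(R=d['R'],t=d['t'],fx=d['k'][0],fy=d['k'][1],cx=d['k'][2],cy=d['k'][3])
m=cv2.inRange(d['px'],(0,20,90),(70,130,255));
c=max(cv2.findContours(m,0,1)[0],key=cv2.contourArea)[:,0,:]
P=unproj(p,c,.006)[:,:2];print(cv2.boundingRect(c),cv2.minAreaRect((P*1000).astype(np.float32)))
q=unproj(p,[(213,25),(305,26),(291,267),(214,265)],.006)[:,:2];print(q,q.mean(0))
h=unproj(p,[(257,105),(254,213)],.038)[:,:2];print(h,h.mean(0))
go(.55,.1765,.034,91)
E
```

```text
(212, 25, 94, 242) ((547.0797119140625, 177.4390869140625), (95.75371551513672, 275.9798278808594), 89.81133270263672)
[[0.4099 0.1318]
 [0.4089 0.2256]
 [0.6853 0.2266]
 [0.6846 0.1294]] [0.5472 0.1783]
[[0.4864 0.1781]
 [0.6015 0.1778]] [0.544 0.178]
go [0.0011 0.0019 0.4333] [-0.0001  0.0002  0.0052]
```

Call:
{"api": "jog_arm", "payload": {
  "rows": "0.6 0.005 0.006 0.06 0 0 0.026;0.6 0.005 0.006 0.13 0 0 0.026;0.6 0.005 0.006 0.2 0 0 0.026;0.6 0.005 0.006 0.27 0 0 0.026;0.6 0.005 0.006 0.34 0 0 0.026;0.6 0.005 0.006 0.39 0 0 0.026;0.6 0.005 0.006 0.42 0 0 0.026;0.6 0.005 0.006 0.431 0 0 0.026;0.6 0.005 0.006 0.431 0 0 0.026;0.6 0.005 0.006 0.431 0 0 0.026;0 0.005 0.006 0.431 0 0 0.026;0 0.005 0.006 0.431 0 0 0.026;0 0.005 0.006 0.431 0 0 0.026;0 0.005 0.006 0.431 0 0 0.026;0 0.005 0.006 0.431 0 0 0.026;0 0.005 0.006 0.431 0 0 0.026;0 0.005 0.006 0.431 0 0 0.026;0 0.005 0.006 0.431 0 0 0.026;0 0.005 0.006 0.431 0 0 0.026;0 0.005 0.006 0.431 0 0 0.026"
}}

```text
time_s: 56.12
position: [0.5478, 0.1794, 0.0352]
tcp_rot: [[-1.0, -0.003, 0.0], [-0.003, 1.0, -0.0], [-0.0, -0.0, -1.0]]
force: [0.3, -0.7, 2.2]
opening: 0.113
grasp_force: 29.6
```

Call:
{"api": "jog_arm", "payload": {
  "rows": "0 0 0 0 0 0 0;0 0 0 0 0 0 0;0 0 0 0 0 0 0"
}}

```text
time_s: 56.37
position: [0.5477, 0.1794, 0.0352]
tcp_rot: [[-1.0, -0.003, 0.0], [-0.003, 1.0, -0.0], [-0.0, -0.0, -1.0]]
force: [-0.8, -1.4, 3.6]
opening: 0.115
grasp_force: 29.6
```

```bash
python3 - <<'E'
from h import *
st()
E
```

```text
t 56.3667 pos [0.5477 0.1794 0.0352] F [-0.7688 -1.4491  3.576 ] op 0.11519360904082046 g 29.560150802135468
[[-1.     -0.0027  0.    ]
 [-0.0027  1.     -0.0002]
 [-0.     -0.0002 -1.    ]]
```

Call:
{"api": "jog_arm", "payload": {
  "rows": "0 0 0 -0.02 0 0 0;0 0 0 -0.05 0 0 0;0 0 0 -0.1 0 0 0;0 0 0 -0.15 0 0 0;0 0 0 -0.2 0 0 0;0 0 0 -0.25 0 0 0;0 0 0 -0.29 0 0 0;0 0 0 -0.31 0 0 0;0 0 0 -0.32 0 0 0;0 0 0 -0.32 0 0 0.05;0 0 0 -0.32 0 0 0.15;0 0 0 -0.32 0 0 0.25;0 0 0 -0.32 0 0 0.35;0 0 0 -0.32 0 0 0.45;0 0 0 -0.32 0 0 0.55;0 0 0 -0.32 0 0 0.65;0 0 0 -0.32 0 0 0.75;0 0 0 -0.32 0 0 0.8;0 0 0 -0.32 0 0 0.8;0 0 0 -0.32 0 0 0.8"
}}

```text
time_s: 58.03
position: [0.5468, 0.1794, 0.1937]
tcp_rot: [[-0.811, 0.585, -0.003], [0.585, 0.811, -0.0], [0.002, -0.002, -1.0]]
force: [0.1, 0.7, -3.7]
opening: 0.118
grasp_force: 30.0
```

```bash
python3 - <<'E'
from h import *
st(); go(.5595,-.0284,.19,5.72+10)
E
```

```text
t 58.0333 pos [0.5468 0.1794 0.1937] F [ 0.1034  0.6813 -3.727 ] op 0.11823197150798452 g 29.97568577528
[[-0.8113  0.5846 -0.0029]
 [ 0.5847  0.8113 -0.0003]
 [ 0.0022 -0.0019 -1.    ]]
go [-0.2637 -0.3224  0.0075] [-0.0033 -0.0019  0.8556]
```

Call:
{"api": "jog_arm", "payload": {
  "rows": "0 -0.01 -0.02 0 0 0 0.06;0 -0.04 -0.05 0 0 0 0.14;0 -0.07 -0.09 0 0 0 0.23;0 -0.1 -0.13 0 0 0 0.32;0 -0.13 -0.17 0 0 0 0.41;0 -0.17 -0.21 0 0 0 0.5;0 -0.2 -0.25 0 0 0 0.6;0 -0.23 -0.28 0 0 0 0.7;0 -0.25 -0.305 0 0 0 0.78;0 -0.26 -0.318 0 0 0 0.84;0 -0.264 -0.322 0 0 0 0.855;0 -0.264 -0.322 0 0 0 0.855;0 -0.264 -0.322 0 0 0 0.855;0 -0.264 -0.322 0 0 0 0.855"
}}

```text
time_s: 59.2
position: [0.5601, -0.0274, 0.1948]
tcp_rot: [[-0.272, 0.962, -0.001], [0.962, 0.272, 0.001], [0.001, -0.001, -1.0]]
force: [-0.1, -0.0, -4.2]
opening: 0.117
grasp_force: 30.0
```

```bash
python3 - <<'E'
from h import *
st(); go(.5595,-.0284,.125,5.72);go(.5595,-.0284,.102,5.72)
E
```

```text
t 59.2 pos [ 0.5601 -0.0274  0.1948] F [-0.0664 -0.0343 -4.2254] op 0.11689564753955314 g 29.97501254081726
[[-0.2719  0.9623 -0.0008]
 [ 0.9623  0.2719  0.0005]
 [ 0.0007 -0.0006 -1.    ]]
go [-0.0017 -0.0016  0.1396] [-0.0008 -0.0008  0.2235]
go [-0.0017 -0.0016  0.1856] [-0.0008 -0.0008  0.2235]
```

Call:
{"api": "jog_arm", "payload": {
  "rows": "0 -0.002 -0.002 0.02 0 0 0.06;0 -0.002 -0.002 0.05 0 0 0.14;0 -0.002 -0.002 0.09 0 0 0.2;0 -0.002 -0.002 0.12 0 0 0.2235;0 -0.002 -0.002 0.145 0 0 0.2235;0 -0.002 -0.002 0.155 0 0 0.2235;0 -0.002 -0.002 0.155 0 0 0.2235;0 -0.002 -0.002 0.155 0 0 0.2235;0 -0.002 -0.002 0.155 0 0 0.2235;0 -0.002 -0.002 0.155 0 0 0.2235"
}}

```text
time_s: 60.03
position: [0.5605, -0.0295, 0.1186]
tcp_rot: [[-0.098, 0.995, 0.002], [0.995, 0.098, -0.001], [-0.001, 0.002, -1.0]]
force: [0.2, -0.9, -3.4]
opening: 0.119
grasp_force: 30.0
```

```bash
python3 - <<'E'
from h import *
s=st(); go(.5595,-.0284,.102,5.72)
p=capture('wrist');save(p,'w9')
E
```

```text
t 60.0333 pos [ 0.5605 -0.0295  0.1186] F [ 0.211  -0.8879 -3.4244] op 0.11899599014484889 g 29.97411221265793
[[-0.0984  0.9951  0.0021]
 [ 0.9951  0.0984 -0.0005]
 [-0.0007  0.0021 -1.    ]]
go [ 0.0024 -0.0019  0.0331] [ 0.0026  0.0009 -0.0016]
```

View pics/w9.png

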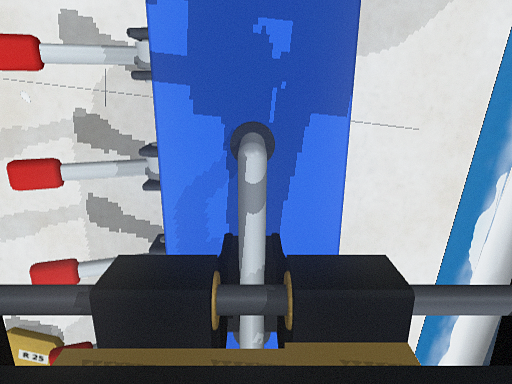

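Call:
{"api": "jog_arm", "payload": {
  "rows": "0 0.002 -0.001 0.01 0 0 0;0 0.002 -0.001 0.018 0 0 0;0 0.002 -0.001 0.024 0 0 0;0 0.002 -0.001 0.029 0 0 0;0 0.002 -0.001 0.032 0 0 0;0 0.002 -0.001 0.034 0 0 0;0 0.002 -0.001 0.036 0 0 0;0 0.002 -0.001 0.036 0 0 0;0 0.002 -0.001 0.036 0 0 0"
}}

```text
time_s: 60.83
position: [0.5589, -0.0286, 0.1011]
tcp_rot: [[-0.098, 0.995, -0.0], [0.995, 0.098, -0.0], [-0.0, -0.0, -1.0]]
force: [-3.3, 1.0, 9.9]
opening: 0.118
grasp_force: 29.2
```

Call:
{"api": "jog_arm", "payload": {
  "rows": "0.5 0 0 0 0 0 0;0.5 0 0 0 0 0 0;0.5 0 0 0 0 0 0;0.5 0 0 0 0 0 0;0.5 0 0 0 0 0 0;0.5 0 0 0 0 0 0;0.5 0 0 0 0 0 0;0.5 0 0 -0.03 0 0 0;0.5 0 0 -0.08 0 0 0;0.5 0 0 -0.14 0 0 0;0.5 0 0 -0.22 0 0 0;0.5 0 0 -0.3 0 0 0;0.5 0 0 -0.34 0 0 0;0.5 0 0 -0.34 0 0 0;0.5 0 0 -0.34 0 0 0;0.5 0 0 -0.34 0 0 0;0.5 0 0 -0.34 0 0 0"
}}

```text
time_s: 62.25
position: [0.5579, -0.0283, 0.2676]
tcp_rot: [[-0.098, 0.995, -0.004], [0.995, 0.098, 0.001], [0.001, -0.004, -1.0]]
force: [0.1, -0.2, 0.2]
opening: 0.498
grasp_force: 0.0
```

```bash
python3 - <<'E'
from h import *
s=st(); p=capture('wrist');save(p,'w10')
t=capture('top')
R=np.array(s['tcp_rot']);M=np.array(p['mount']);Rc=R@M[:3,:3];tc=R@M[:3,3]+np.array(s['position'])
for l in ('cover','cover_handle','pad_1'):
  for q in (p,t): print(l,[(np.round(d['point'],4).tolist(),round(d['conf'],2)) for d in spot_point(l,q)])
p['R']=Rc.T;p['t']=-Rc.T@tc
for q in (p,t):
  m=cv2.inRange(q['pixels'],(0,20,90),(80,140,255)); n,L,S,C=cv2.connectedComponentsWithStats(m)
  k=[i for i in range(1,n) if S[i,4]>600]; print(S[k])
  i=max(k,key=lambda i:S[i,4]); c=cv2.findContours((L==i).astype(np.uint8),0,1)[0][0][:,0,:]
  print(cv2.minAreaRect((unproj(q,c,.072)[:,:2]*1000).astype(np.float32)))
E
```

```text
t 62.25 pos [ 0.5579 -0.0283  0.2676] F [ 0.0587 -0.2034  0.2061] op 0.497907963348687 g 0.0
[[-0.0979  0.9952 -0.0041]
 [ 0.9952  0.0979  0.001 ]
 [ 0.0014 -0.004  -1.    ]]
cover [([0.5613, -0.0281, 0.0678], 0.89), ([0.4357, -0.0106, 0.0683], 0.45)]
cover []
cover_handle [([0.5643, -0.0265, 0.1095], 0.89)]
cover_handle [([0.5226, -0.3692, 0.0037], 0.27)]
pad_1 [([0.4298, 0.055, 0.0651], 0.96), ([0.4354, -0.0124, 0.0687], 0.55), ([0.4479, -0.1394, 0.0666], 0.55)]
pad_1 [([0.4266, 0.0575, 0.0682], 0.54)]
[[  372     0    78   255  4532]
 [  201    20   107   265 23473]]
((559.0027465820312, -23.685714721679688), (95.7044677734375, 267.92156982421875), 5.447588920593262)
[[   0   96   68   82 2829]
 [ 337  114  175   40 1117]
 [ 243  170   37   37  911]
 [ 264  199   43  114 2275]
 [ 113  282  126  102 1698]
 [ 238  305  135   63 1723]]
((729.1995849609375, 746.8271484375), (309.50140380859375, 165.7940216064453), 54.52898025512695)
```

Call:
{"api": "jog_arm", "payload": {
  "rows": "0.5 0.08 0 0 0 0 0;0.5 0.16 0 0 0 0 0;0.5 0.24 0 0 0 0 0;0.5 0.32 0 0 0 0 0;0.5 0.4 0 0 0 0 0;0.5 0.48 0 0 0 0 0;0.5 0.56 0 0 0 0 0;0.5 0.64 0 0 0 0 0;0.5 0.7 0 0 0 0 0;0.5 0.7 0 0 0 0 0;0.5 0.7 0 0 0 0 0;0.5 0.7 0 0 0 0 0;0.5 0.7 0 0 0 0 0"
}}

```text
time_s: 63.73
position: [0.525, 0.3185, 0.2694]
tcp_rot: [[-0.097, 0.995, -0.0], [0.995, 0.097, -0.001], [-0.001, -0.001, -1.0]]
force: [0.4, -0.3, -1.3]
opening: 0.499
grasp_force: 0.0
```

```bash
python3 - <<'E'
from h import *
st(); t=capture('top');save(t,'top4')
for l in ('cover','cover_handle','pad_1','block_a','tape_blue','gauge_green','gauge_yellow','measure'): print(l,[(np.round(d['point'],4).tolist(),round(d['conf'],2)) for d in spot_point(l,t)])
print(rect(t,'cover',.072))
E
```

```text
t 63.7333 pos [0.525  0.3185 0.2694] F [ 0.4004 -0.2866 -1.2547] op 0.49887585758923797 g 0.0
[[-0.0967  0.9953 -0.0004]
 [ 0.9953  0.0967 -0.0007]
 [-0.0007 -0.0005 -1.    ]]
cover [([0.5587, -0.0318, 0.0636], 0.76), ([0.4316, -0.0098, 0.0677], 0.72)]
cover_handle [([0.5614, -0.0265, 0.1043], 0.85)]
pad_1 [([0.4286, 0.0565, 0.0696], 0.64), ([0.435, -0.0728, 0.0682], 0.62), ([0.4469, -0.1356, 0.0638], 0.61), ([0.4339, -0.0109, 0.0658], 0.57)]
block_a [([0.4453, -0.3661, 0.0035], 0.66), ([0.5241, -0.3742, 0.0033], 0.57), ([0.5227, 0.369, 0.0029], 0.56)]
tape_blue [([0.7212, -0.3337, -0.0025], 0.9), ([0.591, 0.5217, -0.0014], 0.56)]
gauge_green []
gauge_yellow [([0.3793, -0.1967, -0.0003], 0.74)]
measure [([0.5602, -0.027, 0.0633], 0.67), ([0.5905, 0.523, 0.0008], 0.56), ([0.5566, -0.0279, 0.1061], 0.42)]
((558.1204223632812, -27.146835327148438), (100.96979522705078, 277.2918395996094), 5.500951766967773)
```

```bash
python3 -c "
from h import *
print(bot.hand_in())"
```

```text
the job is handed in; nothing more can be done
None
```

The job is done and handed in at about 64 s: three blocks sorted (the sound one in the green tray, two hollow ones in the red), pocket 4 empty so its lever was not pressed, all levers up, and the cover back flat and square on the mould.

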